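Set out the polished plaques on edge and scan the job card

TASK

Stand every polished plaque that lies on the rests upright on one of its short edges in the middle of the drying stand of its own colour, broad faces parallel to the painted strips, and let go. When all of them stand, take the yellow hand scanner, point it from in front at the middle of the barred card from about 10 cm away and hold it steady there for a good second, then lay it back flat in the middle of its black mat. Leave everything else on the bench where it is.

Things in the scene. Friction and masses are not known exactly. Their poses are not given: they have to be found in the camera images.
- plaque_red: red polished stone plaque, a plain slab 80 x 56 x 16 mm, 150 g; origin at its centre, x along the 80 mm, y along the 56 mm, z along the 16 mm thickness (both faces alike). Starts lying flat on a raised rest. Not every colour is there every time
- rest_red: fixed felt-topped block 50 x 30 x 40 mm high on which one plaque lies at the start (the one of its name, its origin 48 mm above the bench, nearly centred and the 80 mm nearly along the block's x), so the plaque overhangs by 13 mm at the sides and 15 mm at the ends; origin at the centre of its underside, x along its 50 mm. The rest is free for re-use when empty
- stand_red: fixed flat white-painted wooden drying stand 64 (x) x 90 (y) x 15 mm high with red strips painted along its front and rear edges; origin at the centre of its underside, x is the direction that a standing plaque's face should look along (either way), z up. No slot: the top is plain. The four stands are in one row about 115 mm apart, in changing order
- plaque_green: green polished stone plaque, a plain slab 80 x 56 x 16 mm, 150 g; origin at its centre, x along the 80 mm, y along the 56 mm, z along the 16 mm thickness (both faces alike). Starts lying flat on a raised rest. Not every colour is there every time
- rest_green: fixed felt-topped block 50 x 30 x 40 mm high on which one plaque lies at the start (the one of its name, its origin 48 mm above the bench, nearly centred and the 80 mm nearly along the block's x), so the plaque overhangs by 13 mm at the sides and 15 mm at the ends; origin at the centre of its underside, x along its 50 mm. The rest is free for re-use when empty
- stand_green: fixed flat white-painted wooden drying stand 64 (x) x 90 (y) x 15 mm high with green strips painted along its front and rear edges; origin at the centre of its underside, x is the direction that a standing plaque's face should look along (either way), z up. No slot: the top is plain. The four stands are in one row about 115 mm apart, in changing order
- plaque_blue: blue polished stone plaque, a plain slab 80 x 56 x 16 mm, 150 g; origin at its centre, x along the 80 mm, y along the 56 mm, z along the 16 mm thickness (both faces alike). Starts lying flat on a raised rest. Not every colour is there every time
- rest_blue: fixed felt-topped block 50 x 30 x 40 mm high on which one plaque lies at the start (the one of its name, its origin 48 mm above the bench, nearly centred and the 80 mm nearly along the block's x), so the plaque overhangs by 13 mm at the sides and 15 mm at the ends; origin at the centre of its underside, x along its 50 mm. The rest is free for re-use when empty
- stand_blue: fixed flat white-painted wooden drying stand 64 (x) x 90 (y) x 15 mm high with blue strips painted along its front and rear edges; origin at the centre of its underside, x is the direction that a standing plaque's face should look along (either way), z up. No slot: the top is plain. The four stands are in one row about 115 mm apart, in changing order
- plaque_amber: amber polished stone plaque, a plain slab 80 x 56 x 16 mm, 150 g; origin at its centre, x along the 80 mm, y along the 56 mm, z along the 16 mm thickness (both faces alike). Starts lying flat on a raised rest. Not every colour is there every time
- rest_amber: fixed felt-topped block 50 x 30 x 40 mm high on which one plaque lies at the start (the one of its name, its origin 48 mm above the bench, nearly centred and the 80 mm nearly along the block's x), so the plaque overhangs by 13 mm at the sides and 15 mm at the ends; origin at the centre of its underside, x along its 50 mm. The rest is free for re-use when empty
- stand_amber: fixed flat white-painted wooden drying stand 64 (x) x 90 (y) x 15 mm high with amber strips painted along its front and rear edges; origin at the centre of its underside, x is the direction that a standing plaque's face should look along (either way), z up. No slot: the top is plain. The four stands are in one row about 115 mm apart, in changing order
- scanner: hand scanner, a yellow bar with a black head: handle 34 mm wide, 34 mm tall, overall 155 mm long, head 46 mm wide at the +x end, 160 g; origin on its mid axis near its balance point (head end at +80 mm, tail at -75 mm), x the way it looks. Lies on the mat, axis 17 mm above the mat's top
- scanner_window (a point): red window in the middle of the scanner's head end, 80 mm from the scanner's origin; the beam leaves along the scanner's +x
- mat: fixed black rubber mat 190 (x) x 85 (y) x 4 mm; origin at the centre of its underside. The scanner's home; to the left or right of the stands, the card holder on the other side
- card_holder: fixed metal holder, 80 mm wide, 77 mm high overall, with a white card with black bars on a plate leaning back 45 degrees; origin at the centre of its foot on the bench; its front (-x) faces the robot side, the card looks to -x and upward
- card (a point): middle of the card (66 x 56 mm), 48 mm above the bench; axes as the holder's: x points away from the robot side, z up
- wax_red: brown-red bar of polishing wax 75 x 34 x 26 mm; to be left alone. Origin on it
- wax_white: white bar of polishing wax 70 x 32 x 24 mm; to be left alone. Origin on it
- felt_puck: grey felt puck, 44 mm across, 18 mm high; to be left alone. Origin on it
- brush: brush, 170 mm long, lying; to be left alone. Origin on it
- driver: screwdriver, 180 mm long, lying; to be left alone. Origin on it
Not all that is in view belongs to the job. Of the things that look like the plaque_red, the largest one is meant.

How it is judged:
By the outcome, as a careful person would: the job done as asked, in the order asked, and still so for the second after the job is handed in, with the robot touching nothing.
Of plaque_red, plaque_green, plaque_blue, plaque_amber only 3 to 4 are there at a start; the rules pass over those that are not, and their reading is None.
At some moment in a run one of scanner may be knocked a few centimetres aside while the robot is not near it.
Once in a run the grip may slacken for a moment while it holds something.
It also fails if it takes over 210 s, if anything falls off the work surface, if the arm or the gripper's body presses on something with over 40 N, if the wrist force passes 120 N, or if a joint passes its speed limit or range.

ROBOT

A 7-joint arm with a two-finger parallel gripper is mounted at the origin on the work surface. World frame = base frame: x ahead of the robot, y to its left, z up, the work surface at z = 0. Lengths are in m, angles in rad, forces in N, time in s.
With the tool pointing down it reaches from about 0.425 to 0.875 m from the base axis. Payload 4.7 kg.
Tool frame: the origin (TCP) lies midway between the tips of the shut fingers; the grasp point (between the pads) lies 19 mm behind it; z points along the fingers, y is the line along which they close (so a half turn about z gives the same grasp; the last joint's range is limited). The gripper opens to 87 mm and grips with 3 to 60 N. Pads are 19 mm wide; open, the fingers measure 117 mm over their backs; the gripper's body (75 mm by 190 mm) begins 51 mm behind the grasp point.
Start: joints at [1.174, 0.321, -0.07, 1.45, 0.023, 1.371, -0.057], TCP at [0.26, -0.596, 0.223] pointing down, gripper open.
Joint ranges: [-2.86, 2.86], [-0.3, 2.09], [-1.38, 1.24], [0.06, 2.45], [-1.56, 4.7], [0.09, 2.05], [-2.69, 2.69]. Speed limits (rad/s): [2.57, 2.57, 3.14, 3.14, 3.14, 3.14, 3.14].

INTERFACE

Orientations are given as a unit quaternion [x, y, z, w].
In Python, from bench import ctrl, imaging gives the robot as it stands. The module is installed in compiled form; this text tells all that it offers.
- The arm moves only by the tool drive_tool, never from a script. Its arguments are lists of equal length, an entry for each row: "linear": the shift along the world's x, y, z in m, a list of three; "twist": the turn about the world's z in rad; "jaw": the closure, from 0 (fully open) to 1 (shut). In form: {"linear": [[dx, dy, dz], ...], "twist": [twist, ...], "jaw": [jaw, ...]}. A call has 1 to 12 rows; each row is the pose to reach, as a shift and turn from the pose commanded when the call began; what a row does not reach only later rows make up. A row lasts 1/8 s, in which the tool goes at most 62.5 mm and 10.7 degrees, less where a joint would pass 70% of its speed; a pose out of reach is approached as far as the arm can. A call with a gripper value outside its range is refused whole. The fingers move at their own pace and stop on an object; "newtons" is the grip in N (left out, the last holds). Time passes only in rows, so rows that repeat a pose let the fingers close. It gives the time, the measured TCP pose, the force, the opening and the grip force at its end, in the units of the state.
- ctrl.read_state(): the state, without advancing time (a new reading comes with each control period).
- imaging.read_camera(name): name is "scene" or "top" or "wrist"; returns the picture (420x560x3 uint8, red, green, blue); there is no depth.
- imaging.camera_info(name): a dict with "K" (3x3 intrinsics, pixels), "R" (3x3) and "t" (3): a world point X has camera coordinates R X + t. Camera axes: x right, y down, z forward; pixel columns grow to the right and rows downward; lengths in m; the calibration is good to about 2 mm. A picture is of the moment at which its call begins: read the wrist's pose just before it. camera_info takes no time and is no camera call; for the wrist camera it gives the pose at the moment of the call.
- ctrl.hand_in(): hands the job in; it is judged then, once.
The state is a dict: "time_s": time; "joint_pos": joint angles; "joint_velocities": joint speeds; "joint_efforts": joint torques, N m; "tool_pos": TCP position; "ee_rot": TCP orientation; "force": force on the tool from outside, world axes, zero at the start; "torque": the same for the moment, N m; "opening": finger opening in m; "finger_force": force on a finger pad.
Only numpy, scipy, OpenCV 4.12 (cv2) and the standard library are available. Lean on these libraries where they do the work, as an engineer would, in place of code of your own. Each camera call takes 0.05 s, during which the arm holds its last target. There are 200 camera calls.

## Working session

There is one attempt and no reset: what is moved stays moved. The work goes in short steps, Python scripts to look and compute and a tool call to move; the robot and the scene stay as the last step left them, time stands still between calls to the robot, and variables do not carry over. Pictures are saved under pics/ and viewed, at most 14 in all, crops included, and the job is handed in when it is done.

Besides the shell and the picture viewer there is one more tool, called as name(argument=value, ...), one argument or row to a line, values as JSON. drive_tool: Moves the arm, as the interface text tells. Its arguments: {"type":"object","properties":{"linear":{"type":"array","items":{"type":"array","items":{"type":"number"}}},"twist":{"type":"array","items":{"type":"number"}},"jaw":{"type":"array","items":{"type":"number"}},"newtons":{"type":"number"}},"required":["linear","twist","jaw"]}

```bash
mkdir -p pics; cat > h.py <<'E'
import numpy as np, cv2
from bench import ctrl, imaging
def grab(n,name):
    im=imaging.read_camera(n); ci=imaging.camera_info(n)
    cv2.imwrite(f'pics/{name}.png',im[:,:,::-1]); np.savez(f'pics/{name}.npz',**{k:np.array(ci[k]) for k in 'KRt'})
    return im,ci
def ray(ci,uv,z):
    uv=np.atleast_2d(np.array(uv,float)); K,R,t=[np.array(ci[k]) for k in 'KRt']
    d=(np.linalg.inv(K)@np.c_[uv,np.ones(len(uv))].T).T@R; c=-R.T@t
    return c+d*((z-c[2])/d[:,2])[:,None]
def proj(ci,X):
    K,R,t=[np.array(ci[k]) for k in 'KRt']; p=(K@(R@np.atleast_2d(X).T+t.reshape(3,1))).T
    return p[:,:2]/p[:,2:]
E
python3 - <<'E'
from h import *
for n in ['scene','top','wrist']:
    im,ci=grab(n,n+'0'); c=-np.array(ci['R']).T@ci['t']; print(n,c.round(3),np.array(ci['K'])[0,0],np.array(ci['R'])[2].round(3))
print(ctrl.read_state())
a=[cv2.imread(f'pics/{n}0.png') for n in ['top']]
cv2.imwrite('pics/top0b.png',cv2.resize(a[0],(800,600),interpolation=cv2.INTER_CUBIC))
E
```

```text
scene [ 1.565 -0.192  0.784] 446.54079411779884 [-0.822  0.149 -0.55 ]
top [0.402 0.021 1.35 ] 468.8325370945158 [ 0.068 -0.014 -0.998]
wrist [ 0.33  -0.565  0.384] 322.93262701460225 [-0.257 -0.11  -0.96 ]
{'time_s': 0.15, 'joint_pos': array([ 1.17411076,  0.32162691, -0.07008153,  1.45136435,  0.02261664,
        1.37077709, -0.05692852]), 'joint_velocities': array([ 4.01375854e-05, -2.27388873e-03, -1.67806403e-03, -2.65601300e-03,
       -1.00232440e-03,  3.37962972e-04, -2.83031446e-05]), 'joint_efforts': array([ 1.32119326e-04, -4.91796398e+01, -4.04550349e-01, -3.12877214e+01,
       -6.39059278e-02,  4.03730606e-02,  1.22815509e-04]), 'tool_pos': array([ 0.25935731, -0.59558383,  0.22174477]), 'ee_rot': array([ 9.78981180e-01,  2.03949422e-01, -1.90858878e-04, -6.68012451e-04]), 'force': array([-0.526104  , -0.18811201,  0.92981067]), 'torque': array([0.01205486, 0.03559413, 0.02301661]), 'finger_force': 0.0, 'opening': 0.08726748343246658}
```

View pics/top0b.png

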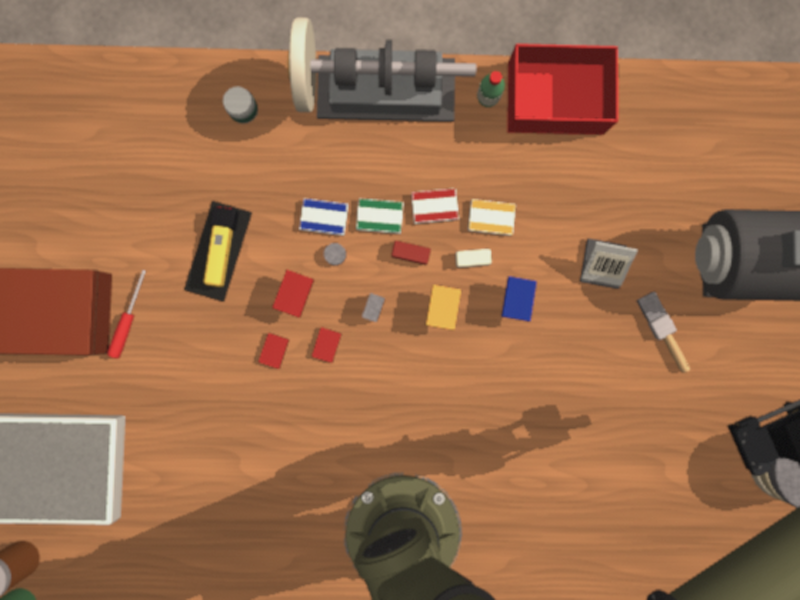

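View pics/scene0.png

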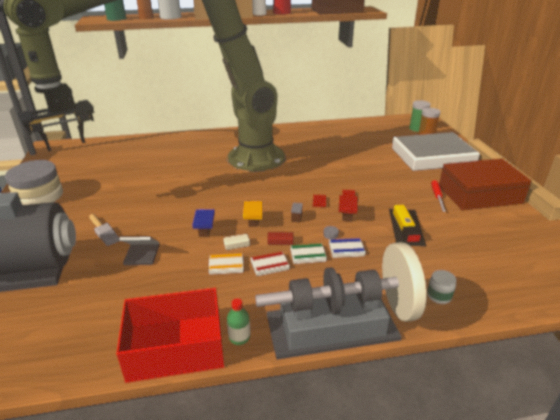

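Top view (800×600 px): plaques red (293,293), amber (444,306), blue (520,299); the green rest (373,308) is empty. Candidates for the red plaque: (293,293) large and on a rest, small decoys at (273,350) and (326,345), and the red wax at (410,252). Stands are blue (324,216), green (380,215), red (435,206), amber (492,216). The scanner is at (217,252) with its head away from the robot, and the card at (608,262).

```bash
cat > m.py <<'E'
from h import *
def rect(hsv,ci,lo,hi,box,z,name,rect_wh=None):
    m=cv2.inRange(hsv,np.array(lo),np.array(hi)); k=np.zeros_like(m); x0,y0,x1,y1=box; k[y0:y1,x0:x1]=m[y0:y1,x0:x1]
    cs=cv2.findContours(k,cv2.RETR_EXTERNAL,cv2.CHAIN_APPROX_NONE)[0]
    if not cs: print(name,'none'); return
    big=[c for c in cs if cv2.contourArea(c)>25]
    pts=np.vstack(big)[:,0,:].astype(float)
    P=ray(ci,pts,z)[:,:2]
    r=cv2.minAreaRect((P*1000).astype(np.float32)); b=cv2.boxPoints(r)
    e=[b[1]-b[0],b[2]-b[1]]; L=max(e,key=np.linalg.norm); a=np.degrees(np.arctan2(L[1],L[0]))%180
    print(name,np.round(np.array(r[0])/1000,4),'size',np.round(r[1],1),'long-axis deg',round(a,1))
    return r
E
python3 - <<'E'
from m import *
im=cv2.imread('pics/top0.png'); ci=dict(np.load('pics/top0.npz')); hsv=cv2.cvtColor(im,cv2.COLOR_BGR2HSV)
s=.7
B=lambda u,v,w=30,h=30:(int(u*s)-w,int(v*s)-h,int(u*s)+w,int(v*s)+h)
redl=(0,150,120)
for uv in [(293,293,22,22),(273,350,14,14),(326,345,14,14)]:
    rect(hsv,ci,(0,140,110),(6,255,255),B(*uv),.056,'red%s'%(uv,))
rect(hsv,ci,(18,120,120),(28,255,255),B(444,306),.056,'amber')
rect(hsv,ci,(105,120,60),(130,255,255),B(520,299),.056,'blue')
rect(hsv,ci,(0,0,80),(179,60,200),B(373,308,12,14),.040,'rest_green')
rect(hsv,ci,(105,120,60),(130,255,255),B(324,216,22,17),.015,'st_blue')
rect(hsv,ci,(50,80,50),(85,255,255),B(380,215,22,17),.015,'st_green')
rect(hsv,ci,(0,140,60),(6,255,255),B(435,206,20,15),.015,'st_red')
rect(hsv,ci,(15,120,120),(28,255,255),B(492,216,22,17),.015,'st_amber')
rect(hsv,ci,(22,120,120),(35,255,255),B(217,252),.038,'scanner yellow')
rect(hsv,ci,(0,0,0),(179,255,50),B(217,252,25,38),.004,'mat+head')
for uv in [(590,241),(636,246),(625,288),(580,281),(608,264)]:
    print(uv,ray(ci,np.array(uv)*s,0).round(3),ray(ci,np.array(uv)*s,.048).round(3))
t=cv2.resize(im[120:270,120:460],None,fx=2.3,fy=2.3,interpolation=cv2.INTER_CUBIC); cv2.imwrite('pics/c1.png',t)
E
```

```text
red(293, 293, 22, 22) [0.4631 0.2219] size [56.8 79.4] long-axis deg 161.2
red(273, 350, 14, 14) [0.3528 0.2557] size [41.7 59.5] long-axis deg 163.3
red(326, 345, 14, 14) [0.3657 0.1548] size [41.6 59.6] long-axis deg 163.1
amber [ 0.4429 -0.07  ] size [55.6 78.8] long-axis deg 171.0
blue [ 0.4621 -0.2153] size [53.3 75.3] long-axis deg 171.6
rest_green [0.4397 0.0668] size [29.1 47.6] long-axis deg 162.7
st_blue [0.6212 0.1719] size [80.7 55.7] long-axis deg 83.7
st_green [0.6255 0.0587] size [82.1 56.8] long-axis deg 86.5
st_red [ 0.6487 -0.0523] size [56.  81.6] long-axis deg 96.5
st_amber [ 0.629  -0.1687] size [85.9 59.7] long-axis deg 84.9
scanner yellow [0.5373 0.3758] size [ 33.9 113.9] long-axis deg 173.1
mat+head [0.5485 0.3837] size [ 77.5 181.9] long-axis deg 164.6
(590, 241) [[ 0.584 -0.371  0.   ]] [[ 0.578 -0.357  0.048]]
(636, 246) [[ 0.576 -0.465  0.   ]] [[ 0.57  -0.448  0.048]]
(625, 288) [[ 0.49  -0.442  0.   ]] [[ 0.487 -0.426  0.048]]
(580, 281) [[ 0.502 -0.351  0.   ]] [[ 0.498 -0.338  0.048]]
(608, 264) [[ 0.538 -0.408  0.   ]] [[ 0.533 -0.393  0.048]]
```

View pics/c1.png

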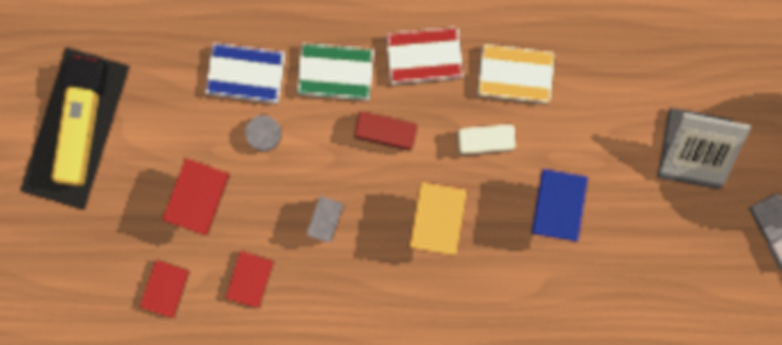

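Crop confirms the full-size (80×56) red at top-px (293,293) is the one on a rest; the two small reds are 60×42 decoys. Moving to blue's far end first.

drive_tool(
  linear=[
    [0.232,0.376,-0.05],
    [0.232,0.376,-0.05],
    [0.232,0.376,-0.05],
    [0.232,0.376,-0.05],
    [0.232,0.376,-0.05],
    [0.232,0.376,-0.05],
    [0.232,0.376,-0.05],
    [0.232,0.376,-0.05],
    [0.232,0.376,-0.05],
    [0.232,0.376,-0.05],
    [0.232,0.376,-0.05],
    [0.232,0.376,-0.05],
  ],
  twist=[-0.557,-0.557,-0.557,-0.557,-0.557,-0.557,-0.557,-0.557,-0.557,-0.557,-0.557,-0.557],
  jaw=[0,0,0,0,0,0,0,0,0,0,0,0],
)

```text
time_s: 1.65
tool_pos: [0.4911, -0.2211, 0.1727]
ee_rot: [0.997, -0.074, -0.0, 0.0]
force: [0.5, 0.1, -0.1]
opening: 0.0872
finger_force: 0.0
```

```bash
python3 - <<'E'
from m import *
s=ctrl.read_state(); print(s['tool_pos'],s['ee_rot'],s['joint_pos'].round(2))
im,ci=grab('wrist','w1')
cv2.imwrite('pics/w1b.png',im[:,:,::-1])
hsv=cv2.cvtColor(im,cv2.COLOR_RGB2HSV)
rect(hsv,ci,(105,120,40),(130,255,255),(0,0,560,420),.056,'blue')
print(proj(ci,[[.462,-.2153,.056],[.629,-.1687,.015],[.443,-.07,.056],[.492,-.22,.056]]).round())
E
```

```text
[ 0.4910646  -0.22107948  0.172659  ] [ 9.97255394e-01 -7.40381715e-02 -1.11448242e-05  1.67858448e-04] [ 0.67  0.13 -0.32  1.79  0.04  1.23 -1.38]
blue [ 0.4645 -0.2171] size [55.1 81.3] long-axis deg 171.2
[[286. 230.]
 [208.  50.]
 [139. 269.]
 [286. 198.]]
```

View pics/w1b.png

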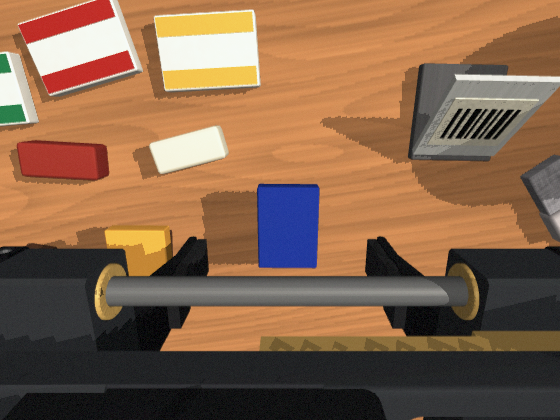

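Wrist view: blue plaque centred at (288,226), aligned with the jaws; amber stand (207,50), red stand (80,45), card (480,120). Descending and gripping lightly.

drive_tool(
  linear=[
    [0.001,0,-0.05],
    [0.001,0,-0.1],
    [0.001,0,-0.144],
    [0.001,0,-0.144],
    [0.001,0,-0.144],
    [0.001,0,-0.144],
    [0.001,0,-0.144],
    [0.001,0,-0.144],
    [0.001,0,-0.144],
    [0.001,0,-0.144],
  ],
  twist=[0,0,0,0,0,0,0,0,0,0],
  jaw=[0,0,0,0,0.6,0.6,0.6,0.6,0.6,0.6],
  newtons=8,
)

```text
time_s: 2.95
tool_pos: [0.4933, -0.2206, 0.0296]
ee_rot: [0.997, -0.073, 0.001, 0.001]
force: [-0.2, -0.5, 6.3]
opening: 0.056
finger_force: 8.0
```

drive_tool(
  linear=[
    [0,0,0.02],
    [0,0,0.04],
    [0,0,0.06],
    [0,0,0.08],
    [0,0,0.1],
    [0,0,0.11],
    [0,0,0.11],
    [0,0,0.11],
  ],
  twist=[0,0,0,0,0,0,0,0],
  jaw=[0.6,0.6,0.6,0.6,0.6,0.6,0.6,0.6],
)

```text
time_s: 3.95
tool_pos: [0.4919, -0.2196, 0.1375]
ee_rot: [0.997, -0.073, -0.001, -0.0]
force: [-0.1, 0.0, -0.7]
opening: 0.0561
finger_force: 8.0
```

```bash
python3 - <<'E'
from m import *
s=ctrl.read_state(); print(s['tool_pos'],s['opening'],s['finger_force'],s['force'])
a,_=grab('wrist','w2'); b,ci=grab('scene','s2'); u,v=proj(ci,[s['tool_pos']])[0].astype(int); print(u,v)
b=b[max(0,v-70):v+70,u-70:u+70]
a=a.copy(); b=cv2.resize(b,(420,420)); cv2.imwrite('pics/p2.png',cv2.resize(np.hstack([a,b]),(800,343))[:,:,::-1])
E
```

```text
[ 0.49185576 -0.21964013  0.13748168] 0.05613805696535441 7.994295391945343 [-0.1404903   0.01218783 -0.7239991 ]
200 197
```

View pics/p2.png

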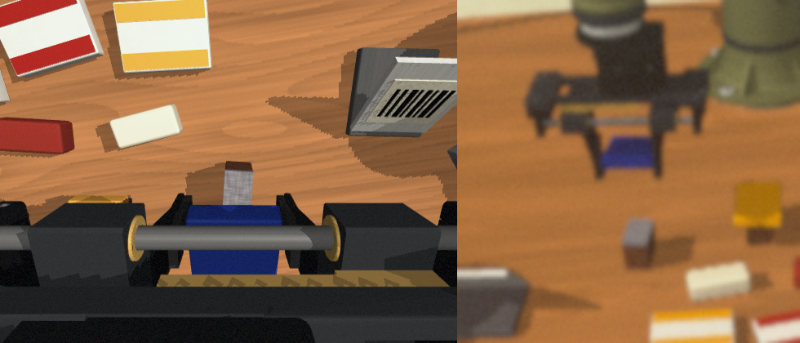

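drive_tool(
  linear=[
    [0.03,-0.01,0],
    [0.055,-0.02,0],
    [0.055,-0.02,-0.03],
    [0.055,-0.02,-0.055],
    [0.055,-0.02,-0.06],
    [0.055,-0.02,-0.06],
  ],
  twist=[0,0,0,0,0,0],
  jaw=[0.6,0.6,0.6,0.6,0.6,0.6],
  newtons=8,
)

```text
time_s: 4.8
tool_pos: [0.5475, -0.2399, 0.0785]
ee_rot: [0.997, -0.073, -0.0, -0.0]
force: [0.4, -0.0, -2.4]
opening: 0.056
finger_force: 8.0
```

drive_tool(
  linear=[
    [0,0,0],
    [0,0,0],
    [0,0,0],
    [0,0,0],
    [0,0,0],
  ],
  twist=[0,0,0,0,0],
  jaw=[0.6,0.6,0.6,0.6,0.6],
  newtons=4,
)

```text
time_s: 5.42
tool_pos: [0.5476, -0.24, 0.0787]
ee_rot: [0.997, -0.073, 0.0, 0.0]
force: [-1.2, -0.3, -1.7]
opening: 0.0559
finger_force: 4.0
```

```bash
cat > look.py <<'E'
import sys
from m import *
n=sys.argv[1]
s=ctrl.read_state(); print(s['time_s'],s['tool_pos'].round(4),s['opening'],s['finger_force'],s['force'].round(2))
a,_=grab('wrist','w'+n); b,ci=grab('scene','s'+n); u,v=proj(ci,[s['tool_pos']])[0].astype(int)
v=max(v,60);u=max(u,60);b=b[v-60:v+60,u-60:u+60]
b=cv2.resize(b,(420,420)); cv2.imwrite(f'pics/p{n}.png',cv2.resize(np.hstack([a,b]),(800,343))[:,:,::-1])
E
python3 look.py 3
```

```text
5.425 [ 0.5476 -0.24    0.0787] 0.05586970556795293 3.9998893011943437 [-1.18 -0.28 -1.72]
```

View pics/p3.png

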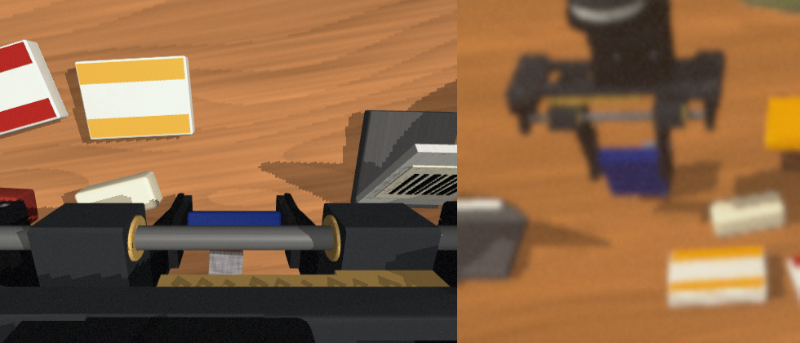

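The plaque swung under light grip and now hangs with its 80 mm axis vertical (top edge strip at (233,219)). I'll firm the grip, lift, and survey the stands on the way to blue.

drive_tool(
  linear=[
    [0,0,0],
    [0,0,0],
    [0,0,0.03],
    [-0.01,0.04,0.06],
    [-0.02,0.09,0.09],
    [-0.03,0.14,0.09],
    [-0.04,0.19,0.09],
    [-0.05,0.24,0.09],
    [-0.05,0.28,0.09],
    [-0.05,0.29,0.09],
    [-0.05,0.29,0.09],
    [-0.05,0.29,0.09],
  ],
  twist=[0,0,0,0,0,0,0,0,0,0,0,0],
  jaw=[0.6,0.6,0.6,0.6,0.6,0.6,0.6,0.6,0.6,0.6,0.6,0.6],
  newtons=30,
)

```text
time_s: 7.02
tool_pos: [0.4977, 0.0482, 0.1684]
ee_rot: [0.997, -0.074, -0.0, 0.0]
force: [0.1, -0.1, -1.8]
opening: 0.0555
finger_force: 30.0
```

```bash
python3 look.py 4; cat >> m.py <<'E'
S0={'blue':(.6212,.1719),'green':(.6255,.0587),'red':(.6487,-.0523),'amber':(.629,-.1687)}
HS={'blue':((105,120,40),(130,255,255)),'green':((50,80,40),(85,255,255)),'red':((0,140,60),(6,255,255)),'amber':((15,120,100),(28,255,255))}
def stand(name,c):
    im=cv2.imread(f'pics/{name}.png'); ci=dict(np.load(f'pics/{name}.npz')); hsv=cv2.cvtColor(im,cv2.COLOR_BGR2HSV)
    x,y=S0[c]; q=proj(ci,[[x+a,y+b,.015] for a in(-.042,.042) for b in(-.055,.055)])
    lo=np.clip(q.min(0),0,[559,419]).astype(int); hi=np.clip(q.max(0),0,[559,419]).astype(int)
    if (hi-lo).min()<15: print(c,'out'); return
    rect(hsv,ci,*HS[c],(*lo,*hi),.015,c+str(lo)+str(hi))
E
python3 - <<'E'
from m import *
for c in S0: stand('w4',c)
E
```

```text
7.025 [0.4977 0.0482 0.1684] 0.05546902970746315 29.9998099822551 [ 0.1  -0.1  -1.75]
blue[60 18][202 134] [0.6225 0.1707] size [85.8 59.3] long-axis deg 83.5
green[183   0][320 111] [0.6265 0.058 ] size [85.9 59.5] long-axis deg 86.3
red[306   0][441  66] [ 0.6272 -0.0556] size [15.3 85.7] long-axis deg 96.4
amber[447   0][559  68] [ 0.6059 -0.1665] size [86.3 15.7] long-axis deg 84.5
```

View pics/p4.png

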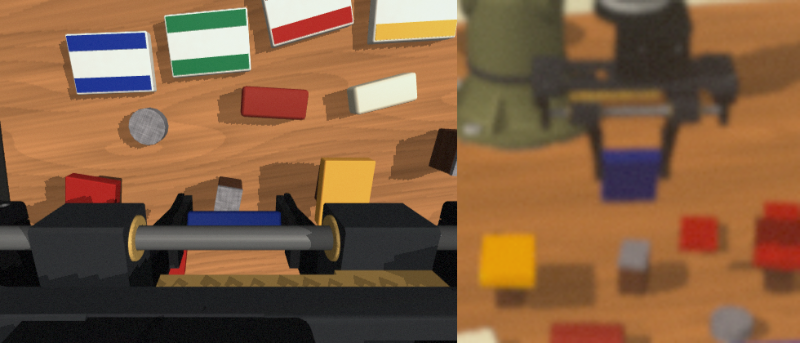

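The blue plaque is held firmly and hangs between the fingers; blue stand (110,62), green stand (207,42). Going over the blue stand.

drive_tool(
  linear=[
    [0.04,0.04,0],
    [0.08,0.08,-0.02],
    [0.124,0.123,-0.04],
    [0.124,0.123,-0.04],
    [0.124,0.123,-0.07],
    [0.124,0.123,-0.095],
    [0.124,0.123,-0.095],
    [0.124,0.123,-0.095],
  ],
  twist=[0.037,0.037,0.037,0.037,0.037,0.037,0.037,0.037],
  jaw=[0.6,0.6,0.6,0.6,0.6,0.6,0.6,0.6],
)

```text
time_s: 8.12
tool_pos: [0.6224, 0.1722, 0.0751]
ee_rot: [0.998, -0.055, 0.001, 0.0]
force: [0.5, 0.3, -0.8]
opening: 0.0557
finger_force: 30.0
```

drive_tool(
  linear=[
    [0,0,-0.003],
    [0,0,-0.006],
    [0,0,-0.009],
    [0,0,-0.009],
    [0,0,-0.009],
    [0,0,-0.009],
  ],
  twist=[0,0,0,0,0,0],
  jaw=[0.6,0.6,0.6,0.6,0.6,0.6],
  newtons=5,
)

```text
time_s: 8.88
tool_pos: [0.6239, 0.1729, 0.0665]
ee_rot: [0.998, -0.055, 0.002, -0.0]
force: [3.1, -1.0, 5.0]
opening: 0.0559
finger_force: 5.0
```

```bash
python3 look.py 5; python3 - <<'E'
from m import *
a=cv2.imread('pics/w5.png')[150:330,120:420]; b=cv2.imread('pics/s5.png')[190:290,300:400]
cv2.imwrite('pics/p5b.png',np.hstack([cv2.resize(a,(500,300)),cv2.resize(b,(300,300))]))
E
```

```text
8.875 [0.6239 0.1729 0.0665] 0.05592683753862752 5.000434553148807 [ 3.06 -0.99  4.97]
```

View pics/p5b.png

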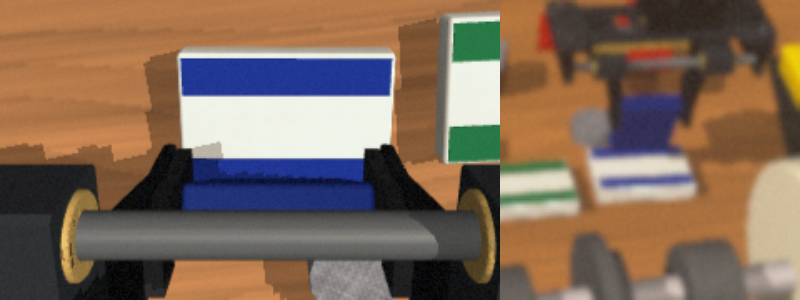

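```bash
cat >> m.py <<'E'
def edges(name,uvs,z):
    ci=dict(np.load(f'pics/{name}.npz')); return ray(ci,uvs,z).round(4)
E
python3 - <<'E'
from m import *
f=lambda u,v:(u*.6+120,v*.6+150)
print('far edge',edges('w5',[f(285,50)],.015),'face bottom',edges('w5',[f(280,157)],.015))
for z in(.085,.095,.1): print('top front/back',edges('w5',[f(280,182),f(280,211)],z))
print(-np.load('pics/w5.npz')['R'].T@np.load('pics/w5.npz')['t'])
E
```

```text
far edge [[0.6548 0.167  0.015 ]] face bottom [[0.6085 0.1741 0.015 ]]
top front/back [[0.6304 0.1719 0.085 ]
 [0.621  0.1729 0.085 ]]
top front/back [[0.6352 0.1714 0.095 ]
 [0.6265 0.1724 0.095 ]]
top front/back [[0.6376 0.1712 0.1   ]
 [0.6292 0.1721 0.1   ]]
[0.69977403 0.16478215 0.22930902]
```

The plaque still leans about 20° with its foot toward the robot. I'll lift, shift forward, touch down, and roll it upright by drawing the grip back over the foot with a light grip.

drive_tool(
  linear=[
    [0.0,0,0.012],
    [0.022,-0.001,0.012],
    [0.022,-0.001,0.012],
    [0.022,-0.001,0.005],
    [0.022,-0.001,0.0],
    [0.022,-0.001,0.0],
  ],
  twist=[0,0,0,0,0,0],
  jaw=[0.6,0.6,0.6,0.6,0.6,0.6],
  newtons=6,
)

```text
time_s: 9.72
tool_pos: [0.644, 0.1723, 0.0651]
ee_rot: [0.999, -0.054, 0.001, -0.0]
force: [2.1, 0.6, 2.2]
opening: 0.0563
finger_force: 6.0
```

drive_tool(
  linear=[
    [-0.004,0,0],
    [-0.008,0,0.0005],
    [-0.012,0,0.001],
    [-0.016,0,0.001],
    [-0.02,0,0.001],
    [-0.024,0,0.0],
    [-0.024,0,0.0],
    [-0.024,0,0.0],
  ],
  twist=[0,0,0,0,0,0,0,0],
  jaw=[0.6,0.6,0.6,0.6,0.6,0.6,0.6,0.6],
  newtons=4,
)

```text
time_s: 10.72
tool_pos: [0.6186, 0.1738, 0.0647]
ee_rot: [0.999, -0.054, -0.0, -0.001]
force: [0.5, 5.4, 5.4]
opening: 0.0562
finger_force: 4.0
```

```bash
python3 look.py 6; python3 - <<'E'
from m import *
a=cv2.imread('pics/w6.png')[150:330,120:420]; b=cv2.imread('pics/s6.png')[190:290,300:400]
cv2.imwrite('pics/p6b.png',np.hstack([cv2.resize(a,(500,300)),cv2.resize(b,(300,300))]))
E
```

```text
10.725 [0.6186 0.1738 0.0647] 0.056186653566211234 4.005959927413073 [0.49 5.44 5.44]
```

View pics/p6b.png

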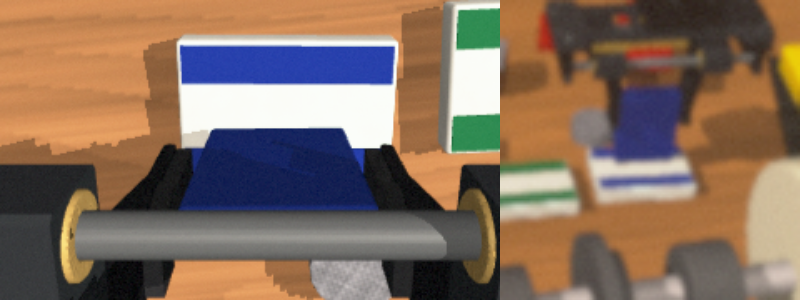

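```bash
python3 - <<'E'
from m import *
f=lambda u,v:(u*.6+120,v*.6+150)
print('far edge',edges('w6',[f(285,38)],.015),'face bottom L,R',edges('w6',[f(214,129),f(344,128)],.015))
print('top front',edges('w6',[f(280,208)],.096))
E
```

```text
far edge [[0.6546 0.1674 0.015 ]] face bottom L,R [[0.6193 0.2011 0.015 ]
 [0.6139 0.1468 0.015 ]]
top front [[0.6239 0.1729 0.096 ]]
```

drive_tool(
  linear=[
    [0.0,-0.001,0.008],
    [0.014,-0.001,0.008],
    [0.014,-0.001,0.008],
    [0.014,-0.001,0.002],
    [0.014,-0.001,-0.001],
    [0.014,-0.001,-0.001],
  ],
  twist=[0,0,0,0,0,0],
  jaw=[0.6,0.6,0.6,0.6,0.6,0.6],
  newtons=6,
)

```text
time_s: 11.58
tool_pos: [0.6338, 0.1709, 0.0641]
ee_rot: [0.999, -0.054, 0.0, 0.0]
force: [-0.4, -0.6, 2.5]
opening: 0.0558
finger_force: 6.0
```

drive_tool(
  linear=[
    [-0.003,0,0],
    [-0.006,0,-0.001],
    [-0.009,0,-0.001],
    [-0.012,0,-0.001],
    [-0.012,0,-0.002],
    [-0.012,0,-0.002],
    [-0.012,0,-0.002],
  ],
  twist=[0,0,0,0,0,0,0],
  jaw=[0.6,0.6,0.6,0.6,0.6,0.6,0.6],
  newtons=5,
)

```text
time_s: 12.45
tool_pos: [0.6216, 0.172, 0.0624]
ee_rot: [0.999, -0.054, 0.0, -0.0]
force: [0.2, 1.4, 6.8]
opening: 0.0556
finger_force: 5.0
```

```bash
python3 look.py 7; cat >> m.py <<'E'
def foot(name,c,st):
    # front-face foot line on stand top: lowest-x white visible -> find boundary per column by colour dominance
    im=cv2.imread(f'pics/{name}.png'); ci=dict(np.load(f'pics/{name}.npz')); g=im.astype(int).min(2)
    (x,y),a=st; a=np.radians(a); out=[]
    for s in np.arange(-.022,.023,.004):
        base=np.array([x+s*np.cos(a),y+s*np.sin(a)]); n=np.array([np.sin(a),-np.cos(a)])
        d=np.arange(.017,-.03,-.0002); P=np.c_[base+d[:,None]*n,np.full(len(d),.015)]
        q=proj(ci,P).round().astype(int); ok=(q[:,0]>=0)&(q[:,0]<560)&(q[:,1]>=0)&(q[:,1]<420)
        w=np.array([g[v,u]>100 if o else False for (u,v),o in zip(q,ok)]); i=np.where(w)[0]
        if len(i): out.append(d[i[-1]]*1e3)
    print('front-face foot offset mm (want 8):',np.round(out,1))
E
python3 - <<'E'
from m import *
foot('w6','blue',((.622,.171),83.6)); foot('w7','blue',((.622,.171),83.6))
E
```

```text
12.45 [0.6216 0.172  0.0624] 0.055583266214626184 5.000532987032784 [0.22 1.4  6.8 ]
front-face foot offset mm (want 8): [-5.  -5.  -5.  -5.  -5.2 -5.2 -5.2 -5.2 -5.2 -5.2 -5.2 -5.2]
front-face foot offset mm (want 8): [9.2 9.2 9.2 9.2 9.2 9.  8.4 8.4 8.4 8.4 8.4 8.4]
```

Foot line now at 9 mm (8 wanted) under the pivot: upright and parallel. Releasing and rising.

drive_tool(
  linear=[
    [0,0,0.001],
    [0,0,0.001],
    [0,0,0.001],
    [0,0,0.001],
    [0,0,0.03],
    [0,0,0.08],
    [0,0,0.11],
    [0,0,0.11],
  ],
  twist=[0,0,0,0,0,0,0,0],
  jaw=[0.45,0.3,0,0,0,0,0,0],
)

```text
time_s: 13.55
tool_pos: [0.6231, 0.1716, 0.1745]
ee_rot: [0.999, -0.055, 0.002, -0.001]
force: [0.7, -0.2, -0.1]
opening: 0.0867
finger_force: 0.0
```

```bash
python3 look.py 8; python3 - <<'E'
from m import *
im=cv2.imread('pics/w8.png'); ci=dict(np.load('pics/w8.npz')); hsv=cv2.cvtColor(im,cv2.COLOR_BGR2HSV)
print('S',ctrl.read_state()['joint_pos'].round(2)); foot('w8','blue',((.622,.171),83.6))
# expected outline of upright plaque
print(proj(ci,[[.622+.008,.171+s*.028,z] for z in(.015,.095) for s in(-1,1)]+[[.614,.171+s*.028,.095] for s in(-1,1)]).round())
for c in ['red','amber']:
    pass
E
```

```text
13.55 [0.6231 0.1716 0.1745] 0.08668388704652615 0.0 [ 0.68 -0.2  -0.13]
S [ 0.15  0.4  -0.6   1.52  0.23  1.3  -2.15]
front-face foot offset mm (want 8): [8.4 8.4 8.2 8.2 8.2 8.2 8.2 8.2 8.2 8.2 8.2 8.2]
[[314. 178.]
 [259. 184.]
 [322. 199.]
 [250. 206.]
 [324. 218.]
 [253. 226.]]
```

View pics/p8.png

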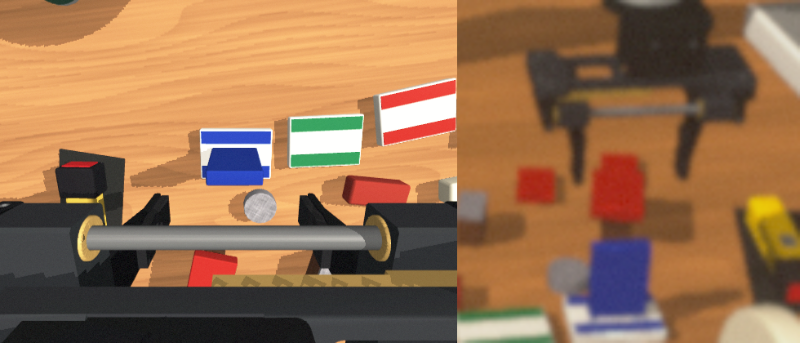

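Blue stands upright (200..270,165), foot 8.2 mm from centre line. Next the red one; I turn the wrist half round for joint-range margin.

drive_tool(
  linear=[
    [-0.133,0.041,0],
    [-0.133,0.041,0],
    [-0.133,0.041,0],
    [-0.133,0.041,0],
    [-0.133,0.041,0],
    [-0.133,0.041,0],
    [-0.133,0.041,0],
    [-0.133,0.041,0],
    [-0.133,0.041,0],
    [-0.133,0.041,0],
    [-0.133,0.041,0],
    [-0.133,0.041,0],
  ],
  twist=[0.18,0.36,0.54,0.72,0.9,1.08,1.26,1.44,1.62,1.8,1.98,2.16],
  jaw=[0,0,0,0,0,0,0,0,0,0,0,0],
)

```text
time_s: 15.15
tool_pos: [0.4875, 0.2114, 0.1697]
ee_rot: [0.516, 0.856, -0.001, -0.001]
force: [0.0, -0.9, 0.3]
opening: 0.0875
finger_force: 0.0
```

drive_tool(
  linear=[
    [0,0,0],
    [0,0,0],
    [0,0,0],
    [0,0,0],
    [0,0,0],
    [0,0,0],
  ],
  twist=[0.18,0.36,0.54,0.72,0.763,0.763],
  jaw=[0,0,0,0,0,0],
)

```text
time_s: 15.9
tool_pos: [0.4877, 0.2114, 0.1701]
ee_rot: [0.164, 0.987, -0.0, -0.001]
force: [-0.6, -0.6, -0.6]
opening: 0.087
finger_force: 0.0
```

```bash
cat > pl.py <<'E'
import sys
from m import *
n,c=sys.argv[1:3]; X0=[float(v) for v in sys.argv[3:5]]
s=ctrl.read_state(); q=s['ee_rot']; yaw=(np.degrees(2*np.arctan2(q[1],q[0]))+90)%180
print(s['time_s'],s['tool_pos'].round(4),'tooly deg',yaw.round(2),s['joint_pos'].round(2))
im,ci=grab('wrist','w'+n); hsv=cv2.cvtColor(im,cv2.COLOR_RGB2HSV)
h={'red':((0,140,110),(6,255,255)),'amber':((15,120,100),(28,255,255))}[c]
p=proj(ci,[[X0[0]+a*.055,X0[1]+b*.048,.056] for a in(-1,1) for b in(-1,1)]); lo=np.clip(p.min(0),0,[559,419]).astype(int); hi=np.clip(p.max(0),0,[559,419]).astype(int)
print(lo,hi); rect(hsv,ci,*h,(*lo,*hi),.056,c)
E
python3 pl.py 9 red .4631 .2219
```

```text
15.9 [0.4877 0.2114 0.1701] tooly deg 71.18 [ 0.47  0.23 -1.03  1.79  0.21  1.25  0.62]
[212  86] [358 241]
red [0.4445 0.2097] size [ 90.9 108.8] long-axis deg 161.2
```

View pics/w9.png

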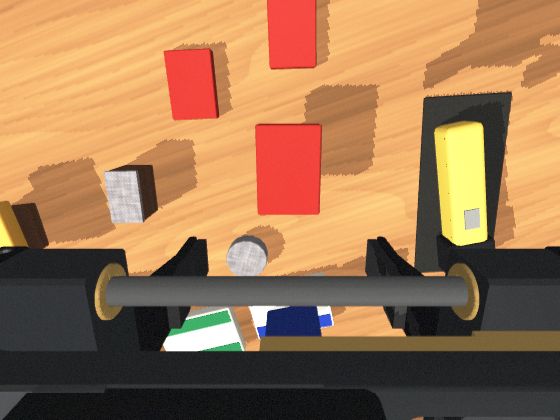

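```bash
python3 - <<'E'
from m import *
im=cv2.imread('pics/w9.png'); ci=dict(np.load('pics/w9.npz')); hsv=cv2.cvtColor(im,cv2.COLOR_BGR2HSV)
rect(hsv,ci,(0,140,100),(6,255,255),(245,110,330,225),.056,'red')
E
```

```text
red [0.4643 0.2216] size [55.4 78.9] long-axis deg 161.2
```

drive_tool(
  linear=[
    [0.006,0,-0.05],
    [0.006,0,-0.1],
    [0.006,0,-0.141],
    [0.006,0,-0.141],
    [0.006,0,-0.141],
    [0.006,0,-0.141],
    [0.006,0,-0.141],
    [0.006,0,-0.141],
    [0.006,0,-0.09],
    [0.006,0,-0.04],
    [0.006,0,-0.04],
    [0.006,0,-0.04],
  ],
  twist=[0,0,0,0,0,0,0,0,0,0,0,0],
  jaw=[0,0,0,0,0.6,0.6,0.6,0.6,0.6,0.6,0.6,0.6],
  newtons=8,
)

```text
time_s: 17.45
tool_pos: [0.4942, 0.2114, 0.131]
ee_rot: [0.163, 0.987, -0.0, -0.0]
force: [-0.2, 0.7, -1.5]
opening: 0.0561
finger_force: 8.0
```

drive_tool(
  linear=[
    [0,0,0],
    [0,0,0],
    [0,0,0],
    [0,0,0],
    [0,0,0],
    [0,0,0],
  ],
  twist=[0,0,0,0,0,0],
  jaw=[0.6,0.6,0.6,0.6,0.6,0.6],
  newtons=3.3,
)

```text
time_s: 18.2
tool_pos: [0.4946, 0.2121, 0.1316]
ee_rot: [0.163, 0.987, 0.0, 0.0]
force: [0.7, 0.8, -0.4]
opening: 0.0561
finger_force: 3.3
```

```bash
cat > tilt.py <<'E'
import sys
from m import *
n,c=sys.argv[1:3]
h={'red':((0,130,50),(6,255,255)),'amber':((15,120,70),(28,255,255))}[c]
s=ctrl.read_state(); T=s['tool_pos']; print(s['time_s'],T.round(4),s['opening'],s['force'].round(1))
im,ci=grab('wrist','w'+n); hsv=cv2.cvtColor(im,cv2.COLOR_RGB2HSV)
m=cv2.inRange(hsv,np.array(h[0]),np.array(h[1])); col=m[:, 281:300].mean(1)
v=np.where(col>128)[0]; r=np.split(v,np.where(np.diff(v)>2)[0]+1)
print('runs',[(a[0],a[-1]) for a in r if len(a)>3])
q=s['ee_rot']; yaw=2*np.arctan2(q[1],q[0]); d=-np.array([np.cos(yaw),np.sin(yaw),0])  # ahead
piv=T+[0,0,.019]; L=.071
for t in range(-10,50,5):
    a=np.radians(t); dn=np.array([0,0,-1])*np.cos(a)-d*np.sin(a); nf=-d*np.cos(a)+np.array([0,0,1])*np.sin(a)
    # nf: normal of face seen by camera (robot side)
    print(t,proj(ci,[piv+dn*L+nf*.008,piv-dn*.009+nf*.008])[:,1].round(0),end=' ')
E
python3 tilt.py 10 red
```

```text
18.2 [0.4946 0.2121 0.1316] 0.05605257164145127 [ 0.7  0.8 -0.4]
runs [(np.int64(0), np.int64(53)), (np.int64(153), np.int64(275))]
-10 [228. 261.] -5 [220. 263.] 0 [212. 265.] 5 [204. 267.] 10 [196. 269.] 15 [188. 272.] 20 [180. 274.] 25 [173. 277.] 30 [166. 279.] 35 [159. 281.] 40 [153. 283.] 45 [147. 285.]
```

View pics/w10.png

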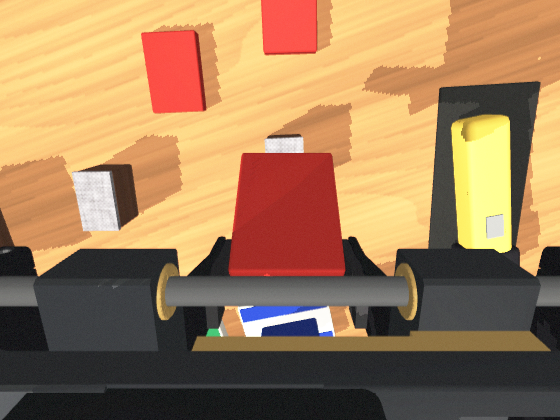

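Red is held but hangs only ~40° off vertical. I'll ease the grip and give small upward/backward jerks to let it swing.

drive_tool(
  linear=[
    [0,0,0],
    [-0.02,0.007,0.03],
    [-0.02,0.007,0.03],
    [0,0,0.015],
    [0,0,0],
    [-0.02,0.007,0.03],
    [-0.02,0.007,0.03],
    [-0.01,0.003,0.02],
    [0,0,0.01],
    [0,0,0.01],
  ],
  twist=[0,0,0,0,0,0,0,0,0,0],
  jaw=[0.6,0.6,0.6,0.6,0.6,0.6,0.6,0.6,0.6,0.6],
  newtons=3,
)

```text
time_s: 19.5
tool_pos: [0.4947, 0.2106, 0.1393]
ee_rot: [0.164, 0.986, -0.0, -0.002]
force: [-0.3, -0.5, -0.7]
opening: 0.0559
finger_force: 3.0
```

```bash
python3 tilt.py 11 red
```

```text
19.5 [0.4947 0.2106 0.1393] 0.05585203444761944 [-0.3 -0.5 -0.7]
runs [(np.int64(0), np.int64(55)), (np.int64(199), np.int64(275))]
-10 [229. 261.] -5 [221. 263.] 0 [212. 265.] 5 [204. 267.] 10 [196. 270.] 15 [189. 272.] 20 [181. 274.] 25 [174. 277.] 30 [167. 279.] 35 [160. 281.] 40 [154. 283.] 45 [148. 285.]
```

Now only ~8° off vertical. Firm the grip and carry to the red stand.

drive_tool(
  linear=[
    [0,0,0],
    [0,0,0],
    [0.02,-0.03,0.03],
    [0.045,-0.075,0.03],
    [0.075,-0.12,0.03],
    [0.105,-0.165,0.03],
    [0.135,-0.21,0.03],
    [0.165,-0.25,0.03],
    [0.165,-0.263,0.01],
    [0.165,-0.263,-0.03],
    [0.165,-0.263,-0.06],
    [0.165,-0.263,-0.06],
  ],
  twist=[0,0,0,0.1,0.2,0.3,0.4,0.441,0.441,0.441,0.441,0.441],
  jaw=[0.6,0.6,0.6,0.6,0.6,0.6,0.6,0.6,0.6,0.6,0.6,0.6],
  newtons=30,
)

```text
time_s: 21.05
tool_pos: [0.6571, -0.0504, 0.079]
ee_rot: [-0.057, 0.998, 0.001, -0.003]
force: [-0.3, 0.5, -0.7]
opening: 0.0559
finger_force: 30.0
```

```bash
cat > bfoot.py <<'E'
import sys
from m import *
# camera on robot side: plot where colours change along the mid line of the stand
n,c,x,y,a=sys.argv[1:3]+[float(v) for v in sys.argv[3:6]]
s=ctrl.read_state(); T=s['tool_pos']; q=s['ee_rot']; print(s['time_s'],T.round(4),'tooly',((np.degrees(2*np.arctan2(q[1],q[0]))+90)%180).round(2),s['joint_pos'].round(2),s['force'].round(1))
im,ci=grab('wrist','w'+n); g=im.astype(int).min(2); a=np.radians(a); nn=np.array([np.sin(a),-np.cos(a)])
for e in np.arange(-.024,.025,.006):
    d=np.arange(-.034,.04,.0005); P=np.c_[np.array([x+e*np.cos(a),y+e*np.sin(a)])+d[:,None]*nn,np.full(len(d),.015)]
    uv=proj(ci,P).round().astype(int); w=[g[v,u]>95 if 0<=u<560 and 0<=v<420 else 0 for u,v in uv]
    tr=np.where(np.diff(np.array(w,int))!=0)[0]; print(round(e*1e3),[f'{d[i]*1e3:.1f}{"+" if w[i+1] else "-"}' for i in tr])
E
python3 tilt.py 12 red; python3 bfoot.py 13 red .650 -.053 96.45
```

```text
21.05 [ 0.6571 -0.0504  0.079 ] 0.05592345173927452 [-0.3  0.5 -0.7]
runs [(np.int64(167), np.int64(187)), (np.int64(199), np.int64(275))]
-10 [225. 255.] -5 [217. 257.] 0 [208. 259.] 5 [200. 261.] 10 [192. 264.] 15 [185. 266.] 20 [177. 268.] 25 [170. 271.] 30 [163. 273.] 35 [156. 275.] 40 [149. 277.] 45 [143. 279.] 21.1 [ 0.6586 -0.0503  0.0811] tooly 96.53 [ 0.69  0.61 -0.9   1.56  0.5   1.22  1.39] [ 0.3  0.6 -0.8]
-24 ['-33.5+', '-29.5-', '-14.0+', '-3.5-']
-18 ['-33.0+', '-29.5-', '-14.0+', '-3.5-']
-12 ['-33.5+', '-29.5-', '-14.0+', '-3.5-']
-6 ['-33.5+', '-29.5-', '-14.0+', '-3.5-']
0 ['-33.0+', '-29.5-', '-14.0+', '-3.5-']
6 ['-33.0+', '-29.5-', '-14.0+', '-3.5-']
12 ['-33.0+', '-29.5-', '-14.0+', '-3.5-']
18 ['-33.5+', '-29.5-', '-14.0+', '-3.5-']
24 ['-33.0+', '-29.5-', '-14.0+', '-3.5-']
```

drive_tool(
  linear=[
    [0,-0.002,-0.008],
    [0,-0.002,-0.012],
    [0,-0.002,-0.014],
    [0,-0.002,-0.015],
    [0,-0.002,-0.015],
  ],
  twist=[0,0,0,0,0],
  jaw=[0.6,0.6,0.6,0.6,0.6],
  newtons=6,
)

```text
time_s: 21.78
tool_pos: [0.662, -0.0524, 0.0699]
ee_rot: [-0.057, 0.998, -0.0, 0.003]
force: [-0.4, -0.0, 8.6]
opening: 0.056
finger_force: 6.0
```

drive_tool(
  linear=[
    [-0.003,0,-0.0005],
    [-0.006,-0.0005,-0.001],
    [-0.009,-0.001,-0.001],
    [-0.01,-0.001,-0.002],
    [-0.01,-0.001,-0.003],
    [-0.01,-0.001,-0.003],
  ],
  twist=[0,0,0,0,0,0],
  jaw=[0.6,0.6,0.6,0.6,0.6,0.6],
  newtons=5,
)

```text
time_s: 22.52
tool_pos: [0.6521, -0.0535, 0.0666]
ee_rot: [-0.057, 0.998, -0.0, 0.003]
force: [1.6, 1.0, 6.4]
opening: 0.0559
finger_force: 5.0
```

```bash
python3 tilt.py 14 red; python3 bfoot.py 15 red .650 -.053 96.45
```

```text
22.525 [ 0.6521 -0.0535  0.0666] 0.055880350725269444 [1.6 1.  6.4]
runs [(np.int64(177), np.int64(198)), (np.int64(215), np.int64(275))]
-10 [228. 261.] -5 [219. 263.] 0 [211. 265.] 5 [203. 267.] 10 [195. 269.] 15 [187. 272.] 20 [180. 274.] 25 [172. 277.] 30 [165. 279.] 35 [159. 281.] 40 [152. 283.] 45 [146. 285.] 22.575 [ 0.6521 -0.0534  0.0666] tooly 96.49 [ 0.7   0.61 -0.9   1.59  0.51  1.18  1.38] [0.9 0.3 7.5]
-24 ['-31.0-', '-15.5+', '-4.0-']
-18 ['-31.0-', '-15.5+', '-4.5-']
-12 ['-31.0-', '-15.5+', '-4.5-']
-6 ['-31.0-', '-15.5+', '-4.5-']
0 ['-31.0-', '-15.5+', '-4.5-']
6 ['-31.0-', '-15.5+', '-4.5-']
12 ['-31.0-', '-15.5+', '-4.5-']
18 ['-34.0+', '-31.0-', '-15.5+', '-4.5-']
24 ['-31.0-', '-15.5+', '-4.5-']
```

drive_tool(
  linear=[
    [0,0,0],
    [0,0,0.006],
    [-0.004,0,0.006],
    [-0.004,0,0.006],
    [-0.004,0,0.002],
    [-0.004,0,0],
    [-0.004,0,0],
  ],
  twist=[0,0,0,0,0,0,0],
  jaw=[0.6,0.6,0.6,0.6,0.6,0.6,0.6],
  newtons=12,
)

```text
time_s: 23.5
tool_pos: [0.6475, -0.0538, 0.0658]
ee_rot: [-0.057, 0.998, -0.0, 0.002]
force: [-0.3, -1.1, 8.4]
opening: 0.0558
finger_force: 12.0
```

drive_tool(
  linear=[
    [0,0,0],
    [0,0,-0.001],
    [0,0,-0.001],
    [0,0,-0.001],
  ],
  twist=[0,0,0,0],
  jaw=[0.6,0.6,0.6,0.6],
  newtons=4,
)

```text
time_s: 24.0
tool_pos: [0.6474, -0.0539, 0.0641]
ee_rot: [-0.056, 0.998, -0.0, 0.002]
force: [0.3, -0.6, 6.0]
opening: 0.0559
finger_force: 4.0
```

```bash
python3 tilt.py 16 red; python3 bfoot.py 17 red .650 -.053 96.45 | sed -n '1,2p;6p;10p'
```

```text
24.0 [ 0.6474 -0.0539  0.0641] 0.05586839417569384 [ 0.3 -0.6  6. ]
runs [(np.int64(184), np.int64(206)), (np.int64(213), np.int64(275))]
-10 [228. 260.] -5 [219. 262.] 0 [211. 265.] 5 [203. 267.] 10 [195. 269.] 15 [187. 272.] 20 [180. 274.] 25 [172. 276.] 30 [165. 279.] 35 [159. 281.] 40 [152. 283.] 45 [146. 285.] 24.05 [ 0.6474 -0.0539  0.0641] tooly 96.48 [ 0.71  0.61 -0.9   1.61  0.5   1.17  1.38] [ 0.6 -0.2  5.2]
-24 ['-31.5-', '-15.0+', '-11.0-']
0 ['-31.5-', '-15.0+', '-11.0-']
24 ['-34.0+', '-31.5-', '-15.0+', '-11.0-']
```

drive_tool(
  linear=[
    [0,0,0.001],
    [0,0,0.001],
    [0,0,0.001],
    [0,0,0.001],
    [0,0,0.03],
    [0,0,0.08],
    [0,0,0.11],
    [0,0,0.11],
  ],
  twist=[0,0,0,0,0,0,0,0],
  jaw=[0.45,0.3,0,0,0,0,0,0],
)

```text
time_s: 25.1
tool_pos: [0.6471, -0.0536, 0.1754]
ee_rot: [-0.057, 0.998, -0.0, 0.002]
force: [-0.4, -0.3, -1.0]
opening: 0.0869
finger_force: 0.0
```

```bash
python3 bfoot.py 18 red .650 -.053 96.45 | sed -n '1,2p;6p;10p'
python3 - <<'E'
from m import *
im,ci=grab('scene','s18'); hsv=cv2.cvtColor(im,cv2.COLOR_RGB2HSV)
for c,(X,h) in {'red':((.649,-.0535),HS['red']),'blue':((.622,.171),HS['blue'])}.items():
    p=proj(ci,[[X[0]+.008,X[1]+s*.028,z] for z in(.015,.095) for s in(-1,1)]); print(c,'expected front face',p.round().tolist())
    m=cv2.inRange(hsv,np.array(h[0]),np.array(h[1])); lo=(p.min(0)-12).astype(int); hi=(p.max(0)+[12,-1]).astype(int)
    k=np.zeros_like(m);k[lo[1]:hi[1],lo[0]:hi[0]]=m[lo[1]:hi[1],lo[0]:hi[0]]; v,u=np.where(k); print('seen',u.min(),u.max(),v.min(),v.max())
E
```

```text
25.1 [ 0.6471 -0.0536  0.1754] tooly 96.49 [ 0.74  0.51 -0.96  1.49  0.42  1.35  1.44] [-0.4 -0.3 -1. ]
-24 ['-32.5-', '-18.0+', '-13.0-', '26.5+', '32.0-', '33.0+']
0 ['-32.5-', '-18.0+', '-13.0-', '26.5+', '30.0-', '31.0+']
24 ['-32.5-', '-17.0+', '-13.0-', '27.5+']
red expected front face [[260.0, 264.0], [280.0, 261.0], [259.0, 240.0], [280.0, 237.0]]
seen 253 291 233 261
blue expected front face [[338.0, 248.0], [358.0, 246.0], [340.0, 224.0], [360.0, 222.0]]
seen 339 358 222 245
```

drive_tool(
  linear=[
    [-0.05,-0.007,0],
    [-0.1,-0.014,0],
    [-0.15,-0.02,0],
    [-0.172,-0.023,0],
    [-0.172,-0.023,0],
    [-0.172,-0.023,0],
  ],
  twist=[-0.1,-0.2,-0.27,-0.27,-0.27,-0.27],
  jaw=[0,0,0,0,0,0],
)

```text
time_s: 25.95
tool_pos: [0.474, -0.077, 0.1723]
ee_rot: [0.078, 0.997, 0.0, 0.0]
force: [-0.3, 0.4, -0.6]
opening: 0.087
finger_force: 0.0
```

```bash
python3 pl.py 19 amber .4445 -.071
```

```text
25.95 [ 0.474  -0.077   0.1723] tooly deg 81.01 [ 1.14  0.04 -1.04  1.9   0.04  1.22  1.5 ]
[219  89] [348 231]
amber [ 0.4442 -0.0713] size [116.7 120.5] long-axis deg 167.7
```

drive_tool(
  linear=[
    [0.001,0,-0.05],
    [0.001,0,-0.1],
    [0.001,0,-0.143],
    [0.001,0,-0.143],
    [0.001,0,-0.143],
    [0.001,0,-0.143],
    [0.001,0,-0.143],
    [0.001,0,-0.143],
    [0.001,0,-0.09],
    [0.001,0,-0.042],
    [0.001,0,-0.042],
    [0.001,0,-0.042],
  ],
  twist=[0,0,0,0,0,0,0,0,0,0,0,0],
  jaw=[0,0,0,0,0.6,0.6,0.6,0.6,0.6,0.6,0.6,0.6],
  newtons=8,
)

```text
time_s: 27.5
tool_pos: [0.4737, -0.0774, 0.1299]
ee_rot: [0.079, 0.997, -0.0, -0.001]
force: [0.5, -0.2, -2.1]
opening: 0.0558
finger_force: 8.0
```

drive_tool(
  linear=[
    [0,0,0],
    [0,0,0],
    [-0.02,0.003,0.03],
    [-0.02,0.003,0.03],
    [0,0,0.015],
    [0,0,0],
    [-0.02,0.003,0.03],
    [-0.02,0.003,0.03],
    [-0.01,0.001,0.02],
    [0,0,0.01],
    [0,0,0.01],
  ],
  twist=[0,0,0,0,0,0,0,0,0,0,0],
  jaw=[0.6,0.6,0.6,0.6,0.6,0.6,0.6,0.6,0.6,0.6,0.6],
  newtons=3,
)

```text
time_s: 28.88
tool_pos: [0.474, -0.0763, 0.1389]
ee_rot: [0.078, 0.997, 0.001, -0.001]
force: [-0.4, 0.7, -2.1]
opening: 0.0565
finger_force: 3.0
```

```bash
python3 tilt.py 20 amber; python3 - <<'E'
from m import *
im=cv2.imread('pics/w20.png'); print([tuple(im[v,290]) for v in range(140,285,6)])
E
```

```text
28.875 [ 0.474  -0.0763  0.1389] 0.056509882246571316 [-0.4  0.7 -2.1]
runs [(np.int64(0), np.int64(122)), (np.int64(193), np.int64(274)), (np.int64(307), np.int64(324)), (np.int64(337), np.int64(350))]
-10 [228. 260.] -5 [220. 262.] 0 [212. 264.] 5 [203. 266.] 10 [196. 269.] 15 [188. 271.] 20 [180. 273.] 25 [173. 276.] 30 [166. 278.] 35 [159. 280.] 40 [153. 282.] 45 [147. 284.] [(np.uint8(209), np.uint8(209), np.uint8(216)), (np.uint8(220), np.uint8(220), np.uint8(226)), (np.uint8(222), np.uint8(222), np.uint8(226)), (np.uint8(226), np.uint8(226), np.uint8(232)), (np.uint8(198), np.uint8(199), np.uint8(205)), (np.uint8(186), np.uint8(185), np.uint8(190)), (np.uint8(213), np.uint8(215), np.uint8(221)), (np.uint8(207), np.uint8(209), np.uint8(216)), (np.uint8(209), np.uint8(210), np.uint8(217)), (np.uint8(116), np.uint8(185), np.uint8(246)), (np.uint8(114), np.uint8(181), np.uint8(245)), (np.uint8(45), np.uint8(106), np.uint8(153)), (np.uint8(46), np.uint8(107), np.uint8(153)), (np.uint8(48), np.uint8(109), np.uint8(157)), (np.uint8(44), np.uint8(107), np.uint8(153)), (np.uint8(45), np.uint8(106), np.uint8(154)), (np.uint8(43), np.uint8(107), np.uint8(154)), (np.uint8(54), np.uint8(137), np.uint8(195)), (np.uint8(79), np.uint8(194), np.uint8(248)), (np.uint8(81), np.uint8(196), np.uint8(248)), (np.uint8(80), np.uint8(194), np.uint8(248)), (np.uint8(81), np.uint8(197), np.uint8(249)), (np.uint8(118), np.uint8(186), np.uint8(246)), (np.uint8(71), np.uint8(72), np.uint8(69)), (np.uint8(83), np.uint8(85), np.uint8(86))]
```

```bash
python3 - <<'E'
from m import *
im=cv2.imread('pics/w20.png')[120:290,190:380]; cv2.imwrite('pics/c20.png',cv2.resize(im,(760,600)))
E
```

```text
(no output)
```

View pics/c20.png

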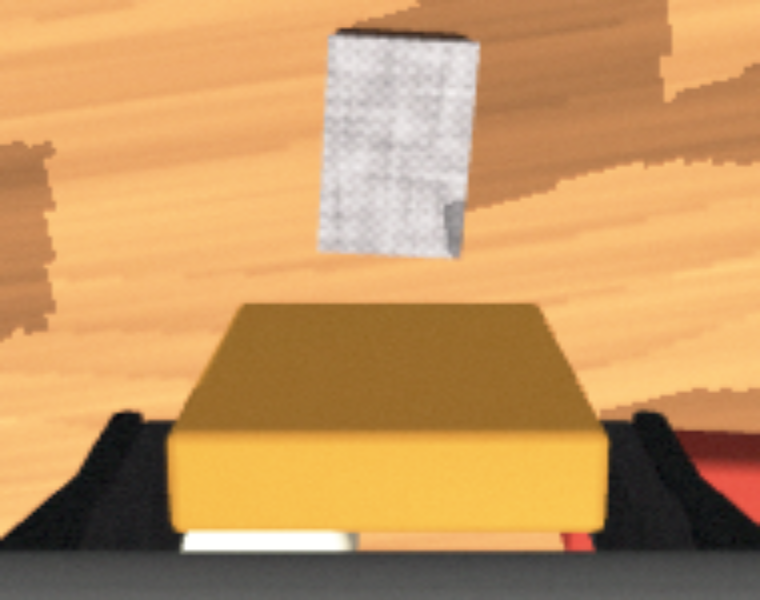

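```bash
python3 - <<'E'
from m import *
ci=dict(np.load('pics/w20.npz')); T=np.array([.474,-.0763,.1389])
for nm,u,v,d in[('foot',287.5,206,.244),('topnear',287,242,.165),('topfar',286.5,270,323*.056/107.5)]:
    K,R,t=ci['K'],ci['R'],ci['t']; p=np.linalg.inv(K)@[u,v,1]*d; print(nm,(R.T@(p-t)-T).round(4))
E
```

```text
foot [-0.0062  0.0024 -0.0706]
topnear [-0.0112  0.0025  0.0102]
topfar [ 0.0039 -0.0002  0.0112]
```

The amber plaque is near vertical but slid down ~18 mm in the light grip (top at crop y 430–530). Firming the grip now, then carrying it to the amber stand.

drive_tool(
  linear=[
    [0,0,0],
    [0,0,0],
    [0.02,-0.02,0.02],
    [0.06,-0.05,0.03],
    [0.1,-0.08,0.03],
    [0.13,-0.093,0.03],
    [0.154,-0.093,0.03],
    [0.154,-0.093,0.01],
    [0.154,-0.093,-0.02],
    [0.154,-0.093,-0.045],
    [0.154,-0.093,-0.045],
    [0.154,-0.093,-0.045],
  ],
  twist=[0,0,0,0.065,0.065,0.065,0.065,0.065,0.065,0.065,0.065,0.065],
  jaw=[0.6,0.6,0.6,0.6,0.6,0.6,0.6,0.6,0.6,0.6,0.6,0.6],
  newtons=25,
)

```text
time_s: 30.42
tool_pos: [0.6284, -0.1701, 0.0963]
ee_rot: [0.046, 0.999, -0.0, 0.0]
force: [0.3, -0.6, -1.4]
opening: 0.0556
finger_force: 25.0
```

```bash
python3 bfoot.py 21 amber .630 -.1695 84.7 | sed -n '1,2p;6p;10p'; python3 - <<'E'
from m import *
im=cv2.imread('pics/w21.png'); print([(v,*map(int,im[v,287])) for v in range(150,290,4)])
E
```

```text
30.425 [ 0.6284 -0.1701  0.0963] tooly 84.74 [ 0.92  0.6  -0.96  1.57  0.51  1.24  1.36] [ 0.3 -0.6 -1.4]
-24 ['-4.5-']
0 ['-17.0-', '-16.0+', '-4.5-']
24 ['-26.5-', '-16.0+', '-4.5-']
[(150, 110, 177, 242), (154, 106, 171, 239), (158, 109, 172, 238), (162, 78, 120, 178), (166, 93, 129, 172), (170, 239, 247, 250), (174, 101, 237, 255), (178, 105, 239, 255), (182, 101, 237, 255), (186, 101, 237, 255), (190, 96, 229, 254), (194, 229, 240, 244), (198, 228, 238, 242), (202, 229, 240, 244), (206, 39, 98, 139), (210, 42, 99, 141), (214, 43, 101, 143), (218, 42, 100, 141), (222, 41, 98, 141), (226, 40, 98, 139), (230, 39, 98, 140), (234, 36, 96, 140), (238, 36, 96, 139), (242, 52, 129, 183), (246, 72, 175, 238), (250, 75, 179, 240), (254, 75, 179, 242), (258, 77, 182, 242), (262, 74, 181, 241), (266, 73, 179, 240), (270, 78, 164, 229), (274, 100, 161, 229), (278, 63, 63, 63), (282, 70, 72, 72), (286, 81, 82, 81)]
```

drive_tool(
  linear=[
    [-0.002,0,-0.006],
    [-0.002,0,-0.009],
    [-0.002,0,-0.011],
    [-0.002,0,-0.012],
    [-0.002,0,-0.012],
  ],
  twist=[0,0,0,0,0],
  jaw=[0.6,0.6,0.6,0.6,0.6],
  newtons=8,
)

```text
time_s: 31.1
tool_pos: [0.6266, -0.1699, 0.0835]
ee_rot: [0.046, 0.999, 0.0, -0.0]
force: [0.4, -0.2, -2.0]
opening: 0.0559
finger_force: 8.0
```

```bash
cat > box.py <<'E'
import sys
from m import *
# print vertical profile transitions on the tool's mid column
n=sys.argv[1]; s=ctrl.read_state(); print(s['time_s'],s['tool_pos'].round(4),s['force'].round(1),s['opening'])
im,ci=grab('wrist','w'+n); p=im[:,284:291].mean(1); d=np.abs(np.diff(p,axis=0)).sum(1)
print([(v,int(d[v])) for v in range(150,280) if d[v]>40 and d[v]==d[max(0,v-2):v+3].max()])
E
python3 box.py 22; python3 bfoot.py 23 amber .630 -.1695 84.7 | sed -n '2p;6p;10p'
```

```text
31.1 [ 0.6266 -0.1699  0.0835] [ 0.4 -0.2 -2. ] 0.055947680790628056
[(164, 81), (171, 69), (174, 159), (177, 139), (191, 68), (199, 112), (205, 400), (241, 60), (275, 256)]
-24 ['-32.0-', '-31.5+', '-11.0-']
0 ['-32.0-', '-31.5+', '-21.5-', '-16.5+', '-11.0-']
24 ['-29.0-', '-16.5+', '-11.0-']
```

drive_tool(
  linear=[
    [0,0,-0.001],
    [0,0,-0.002],
    [0,0,-0.003],
    [0,0,-0.003],
  ],
  twist=[0,0,0,0],
  jaw=[0.6,0.6,0.6,0.6],
  newtons=6,
)

```text
time_s: 31.7
tool_pos: [0.6271, -0.1699, 0.0813]
ee_rot: [0.046, 0.999, -0.0, 0.001]
force: [-0.8, -0.4, 3.0]
opening: 0.0559
finger_force: 6.0
```

```bash
python3 box.py 24; python3 bfoot.py 25 amber .630 -.1695 84.7 | sed -n '2p;6p;10p'
```

```text
31.7 [ 0.6271 -0.1699  0.0813] [-0.8 -0.4  3. ] 0.05585672616975643
[(163, 62), (171, 84), (174, 185), (177, 195), (191, 70), (199, 117), (204, 308), (242, 56), (270, 42), (275, 250)]
-24 ['-32.0-', '-31.5+', '-12.0-']
0 ['-32.0-', '-31.5+', '-22.0-', '-16.5+', '-12.0-']
24 ['-32.0-', '-31.5+', '-29.0-', '-16.5+', '-12.0-']
```

drive_tool(
  linear=[
    [0.001,0,-0.001],
    [0.002,0,-0.002],
    [0.002,0,-0.002],
    [0.002,0,-0.002],
  ],
  twist=[0,0,0,0],
  jaw=[0.6,0.6,0.6,0.6],
  newtons=3.5,
)

```text
time_s: 32.3
tool_pos: [0.6291, -0.17, 0.0791]
ee_rot: [0.046, 0.999, -0.0, 0.001]
force: [0.7, -0.1, 5.1]
opening: 0.0561
finger_force: 3.5
```

```bash
python3 box.py 26; python3 bfoot.py 27 amber .630 -.1695 84.7 | sed -n '2p;6p;10p'; python3 - <<'E'
from m import *
im=cv2.imread('pics/w27.png'); p=im[:,284:291].mean(1); d=np.abs(np.diff(p,axis=0)).sum(1)
f=200+np.argmax(d[200:212])+.5; t=232+np.argmax(d[232:252])+.5
a=edges('w27',[(287,f)],.015)[0]; b=edges('w27',[(287,t)],.095)[0]; print(f,t,a,b,'tilt deg(+ = top ahead)',np.degrees((b-a)[0]/.08).round(1))
E
```

```text
32.3 [ 0.6291 -0.17    0.0791] [ 0.7 -0.1  5.1] 0.05609369914716303
[(161, 62), (169, 68), (172, 192), (175, 194), (192, 67), (197, 147), (202, 208), (244, 57), (275, 252)]
-24 ['-32.0-', '-31.5+', '-11.5-']
0 ['-32.0-', '-31.5+', '-20.5-', '-16.5+', '-11.5-']
24 ['-32.0-', '-31.5+', '-28.0-', '-16.5+', '-11.5-']
203.5 244.5 [ 0.6189 -0.1682  0.015 ] [ 0.6163 -0.1682  0.095 ] tilt deg(+ = top ahead) -1.9
```

Foot gap 5 mm (5.8 wanted), tilt ≈ 2° within error, pressed flush. Releasing amber.

drive_tool(
  linear=[
    [0,0,0.001],
    [0,0,0.001],
    [0,0,0.001],
    [0,0,0.001],
    [0,0,0.03],
    [0,0,0.08],
    [0,0,0.1],
    [0,0,0.1],
  ],
  twist=[0,0,0,0,0,0,0,0],
  jaw=[0.45,0.3,0,0,0,0,0,0],
)

```text
time_s: 33.4
tool_pos: [0.6293, -0.17, 0.1798]
ee_rot: [0.046, 0.999, -0.0, 0.001]
force: [0.9, 0.5, -0.8]
opening: 0.0868
finger_force: 0.0
```

drive_tool(
  linear=[
    [-0.02,0.05,0],
    [-0.04,0.11,0],
    [-0.06,0.17,0],
    [-0.08,0.23,0],
    [-0.1,0.29,0],
    [-0.12,0.35,0],
    [-0.12,0.4,0],
    [-0.12,0.4,0],
    [-0.12,0.4,0],
  ],
  twist=[0,0,0,0,0,0,0,0,0],
  jaw=[0,0,0,0,0,0,0,0,0],
)

```text
time_s: 34.52
tool_pos: [0.5079, 0.2292, 0.1769]
ee_rot: [0.046, 0.999, -0.001, -0.001]
force: [1.0, -0.9, 0.8]
opening: 0.0871
finger_force: 0.0
```

```bash
python3 - <<'E'
from m import *
s=ctrl.read_state(); print(s['time_s'],s['tool_pos'],s['joint_pos'].round(2))
a,_=grab('scene','s28'); b,_=grab('top','t28'); w,_=grab('wrist','w28')
o=np.zeros((600,800,3),np.uint8)
o[:300,:400]=cv2.resize(a[200:290,190:310+60][:, :120],(400,300)); o[:300,400:]=cv2.resize(a[190:290,280:413],(400,300))
o[300:,:400]=cv2.resize(b[120:270,100:300],(400,300)); o[300:,400:]=cv2.resize(b[120:270,280:480],(400,300))
cv2.imwrite('pics/p28.png',o[:,:,::-1])
E
```

```text
34.525 [0.50788531 0.22915857 0.17691318] [ 0.5   0.36 -1.17  1.71  0.34  1.3   0.75]
```

View pics/p28.png

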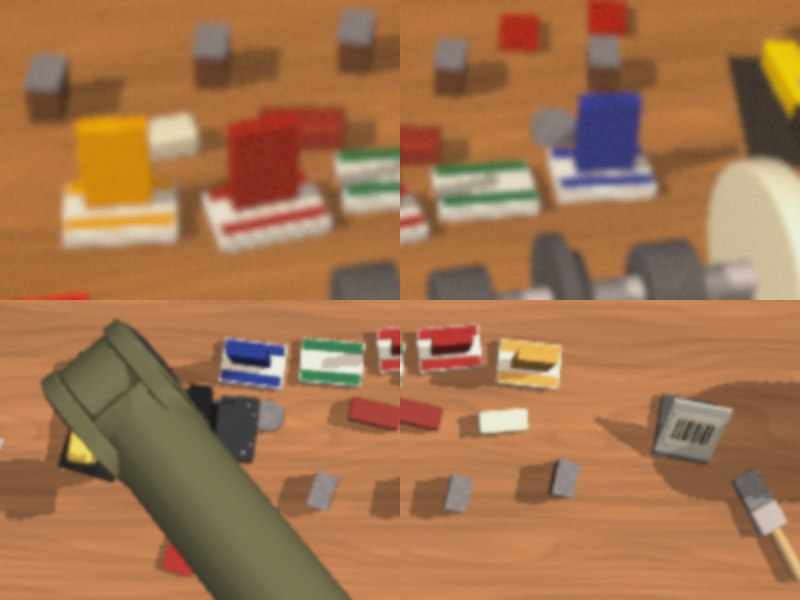

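All three plaques stand upright (amber (115,160), red (265,160), blue (608,130) in the top tiles), green stand empty as its rest, scanner still on the mat. Now measuring scanner and mat.

```bash
cat > sc.py <<'E'
import sys
from m import *
def meas(name):
    im=cv2.imread(f'pics/{name}.png'); ci=dict(np.load(f'pics/{name}.npz')); hsv=cv2.cvtColor(im,cv2.COLOR_BGR2HSV)
    p=proj(ci,[[.545+a*.11,.38+b*.09,.02] for a in(-1,1) for b in(-1,1)]); lo=np.clip(p.min(0),0,[559,419]).astype(int); hi=np.clip(p.max(0),0,[559,419]).astype(int); print(lo,hi)
    if len(sys.argv)>2: hi[1]=min(hi[1],int(sys.argv[2]))
    rect(hsv,ci,(24,130,90),(35,255,255),(*lo,*hi),.038,'yellow')
    rect(hsv,ci,(0,0,0),(179,255,60),(*lo,*hi),.004,'black')
meas(sys.argv[1])
E
python3 sc.py w28; python3 - <<'E'
from m import *
im=cv2.imread('pics/top0.png'); ci=dict(np.load('pics/top0.npz')); hsv=cv2.cvtColor(im,cv2.COLOR_BGR2HSV)
for th in(50,65,80): rect(hsv,ci,(0,0,0),(179,255,th),(122,130,180,216),.004,'mat%d'%th)
print(proj(ci,[[.555,.374,.038],[.5485,.3837,.004]]))
E
```

```text
[343  86] [536 306]
yellow [0.5317 0.394 ] size [ 44.3 115.4] long-axis deg 173.8
black [0.5708 0.4351] size [220.1 194.9] long-axis deg 69.0
mat50 [0.5485 0.3837] size [ 77.5 181.9] long-axis deg 164.6
mat65 [0.5484 0.3832] size [ 80.4 184.4] long-axis deg 164.7
mat80 [0.5485 0.3832] size [ 82.1 186.3] long-axis deg 164.6
[[152.17488382 171.644896  ]
 [151.84363538 175.26097023]]
```

drive_tool(
  linear=[
    [0.02,0.05,0.02],
    [0.03,0.1,0.03],
    [0.04,0.15,0.03],
    [0.04,0.155,0.03],
    [0.04,0.155,0.03],
  ],
  twist=[0,0,0,0,0],
  jaw=[0,0,0,0,0],
)

```text
time_s: 35.3
tool_pos: [0.549, 0.3838, 0.208]
ee_rot: [0.046, 0.999, -0.001, -0.0]
force: [0.1, -0.5, 0.6]
opening: 0.0872
finger_force: 0.0
```

```bash
python3 - <<'E'
from h import *
s=ctrl.read_state(); print(s['tool_pos'],s['joint_pos'].round(2)); grab('wrist','w29'); grab('top','t29'); grab('scene','s29')
E
python3 sc.py w29; python3 sc.py t29; python3 - <<'E'
from m import *
im=cv2.imread('pics/w29.png');ci=dict(np.load('pics/w29.npz')); hsv=cv2.cvtColor(im,cv2.COLOR_BGR2HSV)
m=cv2.inRange(hsv,np.array((24,130,90)),np.array((35,255,255)))
for c in cv2.findContours(m,0,2)[0]:
    if cv2.contourArea(c)>60: print(cv2.boundingRect(c),cv2.contourArea(c))
print(proj(ci,[[.555,.374,.038],[.5485,.3837,.004]]))
E
```

```text
[0.54899605 0.38375628 0.20798391] [ 0.06  0.58 -1.06  1.39  0.5   1.46  0.5 ]
[184  61] [367 273]
yellow [0.533 0.4  ] size [ 31.9 115.4] long-axis deg 173.8
black [0.5607 0.345 ] size [165.9 227.4] long-axis deg 169.6
[118 136] [184 215]
yellow none
black [0.6055 0.4105] size [163.7  91.2] long-axis deg 72.7
(286, 110, 33, 111) 3242.5
[[278.42058482 190.37525843]
 [286.93025916 177.03383858]]
```

The scanner has been knocked ~25 mm to y≈0.398; the mat is fixed. Grasping at its new balance point.

drive_tool(
  linear=[
    [0.002,0.014,-0.05],
    [0.002,0.014,-0.1],
    [0.002,0.014,-0.15],
    [0.002,0.014,-0.185],
    [0.002,0.014,-0.198],
    [0.002,0.014,-0.198],
    [0.002,0.014,-0.198],
    [0.002,0.014,-0.198],
    [0.002,0.014,-0.198],
    [0.002,0.014,-0.198],
    [0.002,0.014,-0.198],
  ],
  twist=[-0.016,-0.016,-0.016,-0.016,-0.016,-0.016,-0.016,-0.016,-0.016,-0.016,-0.016],
  jaw=[0,0,0,0,0,0,0.75,0.75,0.75,0.75,0.75],
  newtons=30,
)

```text
time_s: 36.83
tool_pos: [0.5506, 0.3991, 0.0107]
ee_rot: [0.054, 0.999, 0.0, 0.0]
force: [-0.4, -1.0, 0.0]
opening: 0.045
finger_force: 0.0
```

drive_tool(
  linear=[
    [0,0,0.01],
    [0,0,0.03],
    [0,0,0.07],
    [0,0,0.12],
    [0,0,0.16],
    [0,0,0.16],
  ],
  twist=[0,0,0,0,0,0],
  jaw=[0.8,0.8,0.8,0.8,0.8,0.8],
  newtons=40,
)

```text
time_s: 37.58
tool_pos: [0.5517, 0.4013, 0.1762]
ee_rot: [0.054, 0.999, 0.003, 0.003]
force: [0.7, 0.5, -2.1]
opening: 0.0338
finger_force: 39.9
```

```bash
cat > grip.py <<'E'
import sys
from m import *
n=sys.argv[1]; s=ctrl.read_state(); T=s['tool_pos']; q=s['ee_rot']
yt=(np.degrees(2*np.arctan2(q[1],q[0]))+90)%180; print(s['time_s'],T.round(4),'tooly',yt.round(2),s['opening'],s['force'].round(1),s['torque'].round(2),s['joint_pos'].round(2))
im,ci=grab('wrist','w'+n); hsv=cv2.cvtColor(im,cv2.COLOR_RGB2HSV)
m=cv2.inRange(hsv,np.array((22,120,60)),np.array((36,255,255)))
for c in cv2.findContours(m,0,1)[0]:
    if cv2.contourArea(c)>60:
        print('px',cv2.boundingRect(c)); c=c[:,0]; r=c[:,1]
        t=c[r<r.min()+3].mean(0); print('tail end rel TCP at z+%.3f'%.028,(ray(ci,[t],T[2]+.028)[0]-T).round(4))
        rr=range(r.min()+15,r.max()-30,6); P=[]
        for v in rr:
            u=np.where(m[v,200:380])[0]+200
            if len(u)>5: P.append((u.min()/2+u.max()/2,v))
        X=ray(ci,P,T[2]+.028)-T; f=np.polyfit(X[:,0],X[:,1],1); print('axis yaw',np.degrees(np.arctan(f[0])).round(2),'lat off at TCP',f[1].round(4))
E
python3 grip.py 30
```

```text
37.575 [0.5517 0.4013 0.1762] tooly 83.84 0.033793151487037876 [ 0.7  0.5 -2.1] [ 0.14 -0.13  0.03] [ 0.03  0.62 -1.04  1.4   0.53  1.41  0.46]
px (254, 306, 65, 31)
tail end rel TCP at z+0.028 [ 0.0113 -0.0014  0.028 ]Traceback (most recent call last):
  File "grip.py", line 15, in <module>
    X=ray(ci,P,T[2]+.028)-T; f=np.polyfit(X[:,0],X[:,1],1); print('axis yaw',np.degrees(np.arctan(f[0])).round(2),'lat off at TCP',f[1].round(4))
      ~~~^^^^^^^^^^^^^^^^
  File "h.py", line 9, in ray
    d=(np.linalg.inv(K)@np.c_[uv,np.ones(len(uv))].T).T@R; c=-R.T@t
       ~~~~~~~~~~~~~~~~^~~~~~~~~~~~~~~~~~~~~~~~~~~~~
ValueError: matmul: Input operand 1 has a mismatch in its core dimension 0, with gufunc signature (n?,k),(k,m?)->(n?,m?) (size 1 is different from 3)
```

```bash
python3 - <<'E'
from m import *
im=cv2.imread('pics/w30.png'); ci=dict(np.load('pics/w30.npz')); hsv=cv2.cvtColor(im,cv2.COLOR_BGR2HSV)
print([(v,*map(int,hsv[v,287])) for v in range(60,345,12)])
T=np.array([.5517,.4013,.1762])
a=np.radians(-6.2); d=np.array([np.cos(a),np.sin(a),0])
print('expected tail/TCP/head px',proj(ci,[T+d*x+[0,0,.028] for x in(-.075,-.04,0,.04,.08)]).round())
m=cv2.inRange(hsv,np.array((18,130,40)),np.array((40,255,255)))
for c in cv2.findContours(m,0,1)[0]:
    if cv2.contourArea(c)>60: print(cv2.boundingRect(c),cv2.contourArea(c))
E
```

```text
[(60, 14, 140, 238), (72, 15, 137, 244), (84, 16, 135, 248), (96, 30, 16, 62), (108, 22, 138, 120), (120, 30, 129, 255), (132, 27, 154, 252), (144, 27, 157, 252), (156, 26, 153, 253), (168, 27, 157, 252), (180, 26, 155, 252), (192, 27, 153, 252), (204, 26, 156, 252), (216, 27, 153, 252), (228, 26, 154, 253), (240, 26, 153, 253), (252, 26, 154, 253), (264, 26, 156, 252), (276, 30, 4, 63), (288, 45, 5, 95), (300, 30, 7, 109), (312, 29, 103, 253), (324, 30, 120, 255), (336, 22, 149, 163)]
expected tail/TCP/head px [[289. 115.]
 [289. 201.]
 [289. 285.]
 [289. 357.]
 [288. 419.]]
(144, 306, 358, 45) 5410.0
(357, 264, 16, 56) 378.5
(201, 264, 16, 56) 381.5
(249, 108, 77, 168) 11554.0
```

```bash
sed -i 's/(22,120,60)/(18,130,40)/; s/>60:/>8000:/; s/r.max()-30/r.max()-50/' grip.py; python3 grip.py 31; python3 - <<'E'
from m import *
# card from top0 & scene0 : quad corners of holder + card bars centroid
for n,b in(('top0',(395,160,455,205)),('scene0',(110,225,165,270))):
    im=cv2.imread(f'pics/{n}.png'); ci=dict(np.load(f'pics/{n}.npz')); g=cv2.cvtColor(im,6); x0,y0,x1,y1=b
    sub=cv2.inRange(cv2.cvtColor(im,cv2.COLOR_BGR2HSV),np.array((0,0,90)),np.array((179,70,255)))[y0:y1,x0:x1]
    cs=max(cv2.findContours(sub,0,1)[0],key=cv2.contourArea); r=cv2.minAreaRect(cs); print(n,'grey rect',(cv2.boxPoints(r)+[x0,y0]).round(1).tolist())
E
```

```text
37.625 [0.551  0.4    0.1733] tooly 83.84 0.03352327986921893 [ 0.6 -0.4 -1.9] [ 0.09 -0.07  0.05] [ 0.03  0.62 -1.03  1.41  0.53  1.41  0.46]
px (249, 108, 76, 168)
tail end rel TCP at z+0.028 [-0.0769  0.0075  0.028 ]
axis yaw -11.72 lat off at TCP -0.004
top0 grey rect [[406.0, 196.6], [412.3, 166.4], [445.8, 173.3], [439.5, 203.6]]
scene0 grey rect [[110.0, 243.0], [110.0, 227.0], [157.0, 227.0], [157.0, 243.0]]
```

```bash
python3 - <<'E'
from m import *
def rayd(ci,uv):
    K,R,t=[np.array(ci[k]) for k in 'KRt']; d=(np.linalg.inv(K)@np.c_[uv,np.ones(len(uv))].T).T@R; return -R.T@t,d
for n,b,th in(('w1',(425,85,535,150),75),('top0',(408,172,444,198),90)):
    im=cv2.imread(f'pics/{n}.png'); ci=dict(np.load(f'pics/{n}.npz')); g=cv2.cvtColor(im,6); x0,y0,x1,y1=b
    m=np.zeros_like(g); m[y0:y1,x0:x1]=(g[y0:y1,x0:x1]<th)*255
    m=cv2.morphologyEx(m,cv2.MORPH_CLOSE,np.ones((5,5))if n=='w1' else np.ones((3,3))); cs=cv2.findContours(m,0,1)[0]
    print([(cv2.boundingRect(c),cv2.contourArea(c)) for c in cs if cv2.contourArea(c)>20])
    c=max(cs,key=lambda c:cv2.contourArea(c) if cv2.boundingRect(c)[0]>x0 and cv2.boundingRect(c)[1]>y0 else 0)[:,0].astype(float)
    o,d=rayd(ci,c); C=ray(ci,[np.array(cv2.minAreaRect(c.astype(np.float32))[0])],.048)[0]; psi=0
    for _ in range(4):
        nn=np.array([-np.cos(psi),-np.sin(psi),1])/2**.5; P=o+d*(((C-o)@nn)/(d@nn))[:,None]
        ey=np.array([-np.sin(psi),np.cos(psi),0]); ex=np.cross(ey,nn); q=np.c_[(P-C)@ey,(P-C)@ex]
        r=cv2.minAreaRect((q*1000).astype(np.float32)); a=r[2] if r[1][0]>r[1][1] else r[2]-90
        a=(a+90)%180-90; cen=C+ey*r[0][0]/1e3+ex*r[0][1]/1e3; psi+=np.radians(a)*.7; C=ray(ci,proj(ci,[cen]),.048)[0]
    print(n,'centre',C.round(4),'psi',np.degrees(psi).round(2),'size',r[1],'resid',a)
E
```

```text
[((425, 113, 5, 12), 25.0), ((440, 109, 81, 30), 1674.0)]
w1 centre [ 0.529  -0.4002  0.048 ] psi 113.1 size (185.7943878173828, 28.992202758789062) resid 75.34436798095703
[((416, 181, 21, 11), 102.5), ((408, 172, 7, 18), 40.5)]
top0 centre [ 0.5301 -0.3939  0.048 ] psi 88.09 size (83.53175354003906, 26.414884567260742) resid 58.681854248046875
```

```bash
python3 - <<'E'
from m import *
def rayd(ci,uv):
    K,R,t=[np.array(ci[k]) for k in 'KRt']; d=(np.linalg.inv(K)@np.c_[uv,np.ones(len(uv))].T).T@R; return -R.T@t,d
for n,b,th in(('w1',(431,85,535,150),75),('top0',(415,172,444,198),90)):
    im=cv2.imread(f'pics/{n}.png'); ci=dict(np.load(f'pics/{n}.npz')); g=cv2.cvtColor(im,6); x0,y0,x1,y1=b
    m=np.zeros_like(g); m[y0:y1,x0:x1]=(g[y0:y1,x0:x1]<th)*255
    m=cv2.morphologyEx(m,cv2.MORPH_CLOSE,np.ones((5,5))if n=='w1' else np.ones((3,3)))
    c=max(cv2.findContours(m,0,1)[0],key=cv2.contourArea)[:,0].astype(float); o,d=rayd(ci,c)
    M=cv2.moments(c.astype(np.float32)); C=ray(ci,[(M['m10']/M['m00'],M['m01']/M['m00'])],.048)[0]; best=[]
    for deg in np.arange(-30,31,1.):
        psi=np.radians(deg); nn=np.array([-np.cos(psi),-np.sin(psi),1])/2**.5; P=o+d*(((C-o)@nn)/(d@nn))[:,None]
        ey=np.array([-np.sin(psi),np.cos(psi),0]); ex=np.cross(ey,nn); q=(np.c_[(P-C)@ey,(P-C)@ex]*1000).astype(np.float32)
        r=cv2.minAreaRect(q); a=(r[2]+45)%90-45; best.append((abs(a),deg,np.round(r[1],1),np.round(r[0],1)))
    print(n,C.round(4),sorted(best,key=lambda z:z[0])[:3])
E
```

```text
w1 [ 0.5314 -0.394   0.048 ] [(0.7129974365234375, np.float64(-9.0), array([36. , 52.3]), array([ 0. , -1.2])), (0.7611824870109558, np.float64(-8.0), array([52.6, 36. ]), array([-0.1, -1.2])), (2.1257095336914062, np.float64(-10.0), array([36.1, 52.1]), array([ 0. , -1.2]))]
top0 [ 0.5298 -0.3982  0.048 ] [(0.17950688302516937, np.float64(-9.0), array([50.8, 31.1]), array([ 4.5, -0.2])), (1.0419082641601562, np.float64(-10.0), array([31.1, 50.6]), array([ 4.4, -0.3])), (1.40084707736969, np.float64(-8.0), array([51. , 31.1]), array([ 4.6, -0.1]))]
```

```bash
python3 - <<'E'
from m import *
im=cv2.imread('pics/w31.png'); ci=dict(np.load('pics/w31.npz')); hsv=cv2.cvtColor(im,cv2.COLOR_BGR2HSV); T=np.array([.551,.400,.1733])
K,R,t=ci['K'],ci['R'],ci['t']
for v in(112,118,125,135,150,170,190,210,230,250):
    row=hsv[v,230:350].astype(int); ok=(row[:,0]>=18)&(row[:,0]<=40)&(row[:,1]>=120)&(row[:,2]>230); u=np.where(ok)[0]+230
    w=u.max()-u.min()+1; p=np.linalg.inv(K)@[u.mean(),v,1]*(K[0,0]*.034/w); print(v,u.min(),u.max(),(R.T@(p-t)-T).round(4), 'ray z.0275',(ray(ci,[(u.mean(),v)],T[2]+.0275)[0]-T).round(4)[:2])
E
```

```text
112 255 314 [-0.0751  0.0065 -0.0298] ray z.0275 [-0.0756  0.0068]
118 251 336 [-0.0732  0.0075  0.0284] ray z.0275 [-0.0732  0.0075]
125 250 349 [-0.0709  0.0127  0.0475] ray z.0275 [-0.0698  0.0136]
135 250 334 [-0.0663  0.0108  0.0287] ray z.0275 [-0.0662  0.0109]
150 253 331 [-0.0597  0.0068  0.0205] ray z.0275 [-0.0605  0.0069]
170 254 349 [-0.0555  0.0106  0.0473] ray z.0275 [-0.0518  0.0111]
190 254 344 [-0.0477  0.0056  0.0432] ray z.0275 [-0.0438  0.0053]
210 255 318 [-0.0254  0.0022 -0.0032] ray z.0275 [-0.0351  0.0032]
230 256 349 [-0.0344  0.0081  0.051 ] ray z.0275 [-0.0252  0.0082]
250 256 317 [-0.0028 -0.0003 -0.0024] ray z.0275 [-0.0164  0.0012]
```

drive_tool(
  linear=[
    [-0.01,-0.06,0],
    [-0.02,-0.12,0],
    [-0.025,-0.18,0],
    [-0.03,-0.24,0],
    [-0.03,-0.3,0],
    [-0.03,-0.36,0],
    [-0.03,-0.42,0],
    [-0.035,-0.48,0],
    [-0.06,-0.54,0],
    [-0.09,-0.59,0],
    [-0.12,-0.64,0],
    [-0.12,-0.64,0],
  ],
  twist=[0,0,0,0,0,-0.02,-0.05,-0.05,-0.05,-0.05,-0.05,-0.05],
  jaw=[0.8,0.8,0.8,0.8,0.8,0.8,0.8,0.8,0.8,0.8,0.8,0.8],
)

```text
time_s: 39.17
tool_pos: [0.4259, -0.2462, 0.169]
ee_rot: [0.084, 0.996, -0.0, -0.002]
force: [-0.2, -0.2, -1.7]
opening: 0.0336
finger_force: 39.9
```

```bash
python3 grip.py 32
```

```text
39.175 [ 0.4259 -0.2462  0.169 ] tooly 80.33 0.03358284883408433 [-0.2 -0.2 -1.7] [ 0.17 -0.18  0.02] [ 1.55  0.11 -1.13  1.87  0.11  1.23  1.79]
px (249, 109, 75, 167)
tail end rel TCP at z+0.028 [-0.0733  0.0161  0.028 ]
axis yaw -10.39 lat off at TCP 0.0026
```

```bash
cat > pitch.py <<'E'
import sys
from m import *
def pit(n,rng):
    im=cv2.imread(f'pics/{n}.png'); ci=dict(np.load(f'pics/{n}.npz')); hsv=cv2.cvtColor(im,cv2.COLOR_BGR2HSV)
    m=cv2.inRange(hsv,np.array((22,100,110)),np.array((36,255,255))); k,l=cv2.connectedComponents(m); 
    ids=[l[v,u] for v in range(130,220,10) for u in(287,300) if l[v,u]]; c=max(set(ids),key=ids.count); K,R,t=ci['K'],ci['R'],ci['t']; W=[];P=[]
    for v in rng:
        u=np.where(l[v]==c)[0]
        if len(u)<10: continue
        w=u.max()-u.min()+1; p=np.linalg.inv(K)@[(u.min()+u.max())/2,v,1]*(K[0,0]*.034/w); P.append(R.T@(p-t)); W.append(int(w))
    P=np.array(P); print(n,W); f=np.polyfit(P[:,0],P[:,2],1); print(' slope deg',np.degrees(np.arctan(f[0])).round(1),'z mean',P[:,2].mean().round(4),'x mean',P[:,0].mean().round(3),'yaw',np.degrees(np.arctan(np.polyfit(P[:,0],P[:,1],1)[0])).round(1))
pit('w29',range(125,215,8))
for n in sys.argv[1:]: pit(n,range(125,255,8))
E
python3 pitch.py w31 w32
```

```text
w29 [33, 34, 33, 33, 33, 32, 32, 32, 31, 32, 31, 31]
 slope deg -1.2 z mean 0.0336 x mean 0.536 yaw -6.4
w31 [74, 73, 73, 73, 72, 72, 71, 70, 70, 69, 69, 69, 68, 68, 66, 67, 66]
 slope deg 0.1 z mean 0.1812 x mean 0.512 yaw -6.0
w32 [75, 73, 73, 72, 72, 71, 70, 70, 70, 70, 69, 68, 68, 67, 67, 68, 66]
 slope deg 0.6 z mean 0.1792 x mean 0.39 yaw -9.3
```

Analysis: the grip is level and straight, but by the fingertips only (it closed while lifting). I'll set it on the free bench spot in front of the card and regrip deeper.

drive_tool(
  linear=[
    [-0.03,-0.05,-0.02],
    [-0.06,-0.1,-0.04],
    [-0.07,-0.12,-0.08],
    [-0.07,-0.12,-0.12],
    [-0.07,-0.12,-0.132],
    [-0.07,-0.12,-0.136],
    [-0.07,-0.12,-0.139],
    [-0.07,-0.12,-0.139],
  ],
  twist=[0.01,0.01,0.01,0.01,0.01,0.01,0.01,0.01],
  jaw=[0.8,0.8,0.8,0.8,0.8,0.8,0.8,0.8],
)

```text
time_s: 40.22
tool_pos: [0.3613, -0.3613, 0.0326]
ee_rot: [0.074, 0.997, -0.001, 0.0]
force: [-0.1, -0.1, -1.7]
opening: 0.0339
finger_force: 39.9
```

drive_tool(
  linear=[
    [0,0,-0.002],
    [0,0,-0.004],
    [0,0,-0.004],
  ],
  twist=[0,0,0],
  jaw=[0.8,0.8,0.8],
)

```text
time_s: 40.6
tool_pos: [0.3604, -0.3609, 0.0275]
ee_rot: [0.074, 0.997, 0.0, -0.0]
force: [-0.5, -0.9, -1.2]
opening: 0.0335
finger_force: 39.9
```

drive_tool(
  linear=[
    [0,0,-0.002],
    [0,0,-0.003],
    [0,0,-0.004],
  ],
  twist=[0,0,0],
  jaw=[0.8,0.8,0.8],
)

```text
time_s: 40.98
tool_pos: [0.3605, -0.3609, 0.0235]
ee_rot: [0.074, 0.997, 0.0, 0.0]
force: [0.9, -0.1, -1.3]
opening: 0.0337
finger_force: 39.9
```

drive_tool(
  linear=[
    [0,0,-0.001],
    [0,0,-0.001],
  ],
  twist=[0,0],
  jaw=[0.8,0.8],
)

```text
time_s: 41.22
tool_pos: [0.3605, -0.3609, 0.0225]
ee_rot: [0.074, 0.997, 0.0, -0.0]
force: [-0.2, 0.1, -1.8]
opening: 0.0338
finger_force: 39.9
```

drive_tool(
  linear=[
    [0,0,-0.001],
    [0,0,-0.002],
    [0,0,-0.003],
    [0,0,-0.003],
  ],
  twist=[0,0,0,0],
  jaw=[0.8,0.8,0.8,0.8],
)

```text
time_s: 41.72
tool_pos: [0.3605, -0.3609, 0.0195]
ee_rot: [0.074, 0.997, 0.0, -0.0]
force: [0.0, -0.6, -1.7]
opening: 0.0336
finger_force: 39.9
```

drive_tool(
  linear=[
    [0,0,-0.001],
    [0,0,-0.001],
    [0,0,-0.002],
    [0,0,-0.002],
  ],
  twist=[0,0,0,0],
  jaw=[0.8,0.8,0.8,0.8],
)

```text
time_s: 42.22
tool_pos: [0.3605, -0.3609, 0.0175]
ee_rot: [0.074, 0.997, 0.0, -0.0]
force: [0.1, 0.3, -2.5]
opening: 0.0338
finger_force: 39.9
```

drive_tool(
  linear=[
    [0,0,-0.001],
    [0,0,-0.002],
    [0,0,-0.002],
  ],
  twist=[0,0,0],
  jaw=[0.8,0.8,0.8],
)

```text
time_s: 42.6
tool_pos: [0.3607, -0.361, 0.0167]
ee_rot: [0.074, 0.997, -0.0, -0.0]
force: [-3.4, 2.5, 9.3]
opening: 0.0337
finger_force: 39.9
```

drive_tool(
  linear=[
    [0,0,-0.001],
    [0,0,-0.002],
    [0,0,-0.002],
  ],
  twist=[0,0,0],
  jaw=[0.8,0.8,0.8],
)

```text
time_s: 42.98
tool_pos: [0.3607, -0.3608, 0.0163]
ee_rot: [0.073, 0.997, -0.001, -0.001]
force: [-7.9, 6.9, 25.4]
opening: 0.0335
finger_force: 40.0
```

drive_tool(
  linear=[
    [0,0,-0.001],
    [0,0,-0.001],
  ],
  twist=[0,0],
  jaw=[0.8,0.8],
)

```text
time_s: 43.22
tool_pos: [0.3608, -0.3607, 0.0161]
ee_rot: [0.073, 0.997, -0.001, -0.002]
force: [-9.8, 8.8, 34.0]
opening: 0.0337
finger_force: 40.0
```

Contact at TCP 0.0167. Relieving, opening, going deeper and regripping.

drive_tool(
  linear=[
    [0,0,0.004],
    [0,0,0.004],
    [0,0,0.004],
    [0,0,0.004],
    [0,0,-0.002],
    [0,0,-0.005],
    [0,0,-0.005],
    [0,0,-0.005],
    [0,0,-0.005],
    [0,0,-0.005],
    [0,0,-0.005],
    [0,0,-0.005],
  ],
  twist=[0,0,0,0,0,0,0,0,0,0,0,0],
  jaw=[0.8,0.45,0.45,0.45,0.45,0.45,0.8,0.8,0.8,0.8,0.8,0.8],
)

```text
time_s: 44.72
tool_pos: [0.3606, -0.361, 0.0076]
ee_rot: [0.074, 0.997, -0.0, 0.0]
force: [1.3, 0.7, -2.0]
opening: 0.0337
finger_force: 40.0
```

drive_tool(
  linear=[
    [0,0,0],
    [0,0,0.01],
    [0,0,0.02],
    [0,0,0.03],
    [0,0,0.03],
    [0,0,0.03],
  ],
  twist=[0,0,0,0,0,0],
  jaw=[0.8,0.8,0.8,0.8,0.8,0.8],
)

```text
time_s: 45.48
tool_pos: [0.3603, -0.361, 0.0375]
ee_rot: [0.074, 0.997, -0.0, -0.0]
force: [-0.6, -0.9, -1.8]
opening: 0.034
finger_force: 40.0
```

```bash
python3 grip.py 33; python3 pitch.py w33
```

```text
45.475 [ 0.3603 -0.361   0.0375] tooly 81.52 0.033986102922675336 [-0.6 -0.9 -1.8] [ 0.17 -0.13 -0.02] [ 1.59  0.35 -0.96  1.97  0.34  0.99  1.89]
px (246, 109, 81, 167)
tail end rel TCP at z+0.028 [-0.0754  0.0118  0.028 ]
axis yaw -6.63 lat off at TCP -0.0015
w29 [33, 34, 33, 33, 33, 32, 32, 32, 31, 32, 31, 31]
 slope deg -1.2 z mean 0.0336 x mean 0.536 yaw -6.4
w33 [79, 78, 78, 77, 77, 76, 75, 74, 74, 74, 72, 73, 71, 72, 72, 71, 70]
 slope deg -0.3 z mean 0.0561 x mean 0.32 yaw -8.6
```

Solid regrip, axis 9.4 mm above TCP, yaw −8.5°. Aiming at card centre (0.532, −0.394, 0.048) from 10 cm and holding.

drive_tool(
  linear=[
    [-0.005,-0.0065,0.001],
    [-0.005,-0.0065,0.001],
    [-0.005,-0.0065,0.001],
    [-0.005,-0.0065,0.001],
    [-0.005,-0.0065,0.001],
    [-0.005,-0.0065,0.001],
    [-0.005,-0.0065,0.001],
    [-0.005,-0.0065,0.001],
    [-0.005,-0.0065,0.001],
    [-0.005,-0.0065,0.001],
    [-0.005,-0.0065,0.001],
    [-0.005,-0.0065,0.001],
  ],
  twist=[0,0,0,0,0,0,0,0,0,0,0,0],
  jaw=[0.8,0.8,0.8,0.8,0.8,0.8,0.8,0.8,0.8,0.8,0.8,0.8],
)

```text
time_s: 47.02
tool_pos: [0.3556, -0.3674, 0.0386]
ee_rot: [0.074, 0.997, 0.0, 0.0]
force: [0.7, 0.0, -1.5]
opening: 0.034
finger_force: 40.0
```

```bash
python3 - <<'E'
from m import *
s=ctrl.read_state(); T=s['tool_pos']; q=s['ee_rot']; yaw=2*np.arctan2(q[1],q[0])+np.pi; d=np.array([np.cos(yaw),np.sin(yaw),0]); C=np.array([.532,-.394,.048])
o=T+[0,0,.0094]; r=C-o; print(s['time_s'],T,'dir',d,'win->card',r@d-.0787,'lateral',r-d*(r@d))
im,ci=grab('scene','s34'); hsv=cv2.cvtColor(im,cv2.COLOR_RGB2HSV)
# red window in scene view
m=cv2.inRange(hsv,np.array((0,150,90)),np.array((6,255,255))); W=o+d*.0787; p=proj(ci,[W])[0].round(1); print('window expected px',p,'card',proj(ci,[C]).round(1)); 
u,v=p.astype(int); ys,xs=np.where(m[max(0,v-12):v+12,max(0,u-14):u+14]); 
if len(xs): print('red px near',xs.mean()+max(0,u-14),ys.mean()+max(0,v-12),len(xs))
E
```

```text
47.025 [ 0.35556157 -0.36744306  0.03859233] dir [ 0.98910486 -0.1472127   0.        ] win->card 0.09972562480966445 lateral [-4.32242802e-05 -2.90418862e-04  7.66964694e-06]
window expected px [147.6 218.8] card [[139.8 239.3]]
red px near 147.34065934065933 218.12087912087912 91
```

Red window seen at (147,218), exactly where computed: beam is on the card centre at 99.7 mm. Holding a bit longer, then carrying it back.

drive_tool(
  linear=[
    [0,0,0],
    [0,0,0],
    [0,0,0],
    [0,0,0],
    [0,0,0],
    [0,0,0],
    [0,0,0],
    [0,0,0],
    [0,0,0.03],
    [0.0,0,0.08],
    [0.01,0.02,0.13],
    [0.02,0.04,0.14],
  ],
  twist=[0,0,0,0,0,0,0,0,0,0,0,0],
  jaw=[0.8,0.8,0.8,0.8,0.8,0.8,0.8,0.8,0.8,0.8,0.8,0.8],
)

```text
time_s: 48.58
tool_pos: [0.3777, -0.328, 0.1817]
ee_rot: [0.074, 0.997, -0.002, 0.002]
force: [-0.1, 0.2, -2.3]
opening: 0.0339
finger_force: 40.0
```

drive_tool(
  linear=[
    [0.03,0.05,0],
    [0.06,0.1,0],
    [0.09,0.15,0],
    [0.12,0.2,0],
    [0.145,0.25,0],
    [0.15,0.31,0],
    [0.15,0.37,0],
    [0.15,0.43,0],
    [0.155,0.49,0],
    [0.16,0.55,0],
    [0.165,0.61,0],
    [0.17,0.67,0],
  ],
  twist=[0,0,0,0,0,0,-0.02,-0.04,-0.06,-0.08,-0.1,-0.121],
  jaw=[0.8,0.8,0.8,0.8,0.8,0.8,0.8,0.8,0.8,0.8,0.8,0.8],
)

```text
time_s: 50.08
tool_pos: [0.5449, 0.3442, 0.1768]
ee_rot: [0.134, 0.991, -0.001, -0.001]
force: [1.4, -0.6, -0.7]
opening: 0.0338
finger_force: 40.0
```

```bash
python3 grip.py 35; python3 pitch.py w35|tail -1
```

```text
50.075 [0.5449 0.3442 0.1768] tooly 74.57 0.03378066778976243 [ 1.4 -0.6 -0.7] [ 0.07 -0.25 -0.  ] [ 0.16  0.56 -1.08  1.5   0.49  1.38  0.36]
px (247, 110, 80, 166)
tail end rel TCP at z+0.028 [-0.0781  0.0316  0.028 ]
axis yaw -27.35 lat off at TCP -0.0051
 slope deg -1.2 z mean 0.1968 x mean 0.501 yaw -15.0
```

drive_tool(
  linear=[
    [0.005,0.0385,0],
    [0.005,0.0385,-0.03],
    [0.005,0.0385,-0.08],
    [0.005,0.0385,-0.12],
    [0.005,0.0385,-0.15],
    [0.005,0.0385,-0.159],
    [0.005,0.0385,-0.162],
    [0.005,0.0385,-0.162],
  ],
  twist=[0,0,0,0,0,0,0,0],
  jaw=[0.8,0.8,0.8,0.8,0.8,0.8,0.8,0.8],
)

```text
time_s: 51.12
tool_pos: [0.551, 0.3817, 0.0177]
ee_rot: [0.134, 0.991, 0.001, 0.001]
force: [0.7, 0.7, -1.2]
opening: 0.0337
finger_force: 40.0
```

drive_tool(
  linear=[
    [0,0,-0.001],
    [0,0,-0.002],
    [0,0,-0.002],
  ],
  twist=[0,0,0],
  jaw=[0.8,0.8,0.8],
)

```text
time_s: 51.5
tool_pos: [0.5507, 0.3811, 0.0149]
ee_rot: [0.134, 0.991, 0.0, 0.0]
force: [-1.0, -0.5, -1.8]
opening: 0.0338
finger_force: 40.0
```

drive_tool(
  linear=[
    [0,0.0015,-0.001],
    [0,0.0015,-0.002],
    [0,0.0015,-0.003],
    [0,0.0015,-0.003],
  ],
  twist=[0,0,0,0],
  jaw=[0.8,0.8,0.8,0.8],
)

```text
time_s: 52.0
tool_pos: [0.5505, 0.3827, 0.0117]
ee_rot: [0.134, 0.991, 0.0, -0.0]
force: [-0.2, -0.1, -0.1]
opening: 0.0338
finger_force: 40.0
```

drive_tool(
  linear=[
    [0,0,0],
    [0,0,-0.0005],
    [0,0,-0.0005],
  ],
  twist=[0,0,0],
  jaw=[0.8,0.8,0.8],
  newtons=10,
)

```text
time_s: 52.38
tool_pos: [0.5505, 0.3826, 0.0116]
ee_rot: [0.134, 0.991, -0.0, 0.0]
force: [-2.6, -2.3, 4.4]
opening: 0.0337
finger_force: 10.0
```

On the mat. Releasing, rising and moving away to check.

drive_tool(
  linear=[
    [0,0,0],
    [0,0,0],
    [0,0,0],
    [0,0,0],
    [0,0,0.03],
    [0,0,0.08],
    [0,0,0.14],
    [0,0,0.2],
    [-0.02,-0.05,0.2],
    [-0.02,-0.05,0.2],
  ],
  twist=[0,0,0,0,0,0,0,0,0,0],
  jaw=[0.6,0.4,0.1,0,0,0,0,0,0,0],
)

```text
time_s: 53.62
tool_pos: [0.5312, 0.3281, 0.211]
ee_rot: [0.136, 0.991, -0.002, 0.001]
force: [-0.2, -0.8, -0.3]
opening: 0.0869
finger_force: 0.0
```

drive_tool(
  linear=[
    [0,-0.06,0.02],
    [0,-0.12,0.04],
    [0,-0.18,0.06],
    [-0.01,-0.24,0.06],
    [-0.03,-0.3,0.06],
    [-0.05,-0.36,0.06],
    [-0.08,-0.42,0.06],
    [-0.1,-0.48,0.06],
    [-0.1,-0.54,0.06],
    [-0.1,-0.6,0.06],
    [-0.1,-0.6,0.06],
  ],
  twist=[0,0,0,0,0,0,0,0,0,0,0],
  jaw=[0,0,0,0,0,0,0,0,0,0,0],
)

```text
time_s: 55.0
tool_pos: [0.429, -0.2727, 0.2698]
ee_rot: [0.138, 0.99, 0.002, -0.0]
force: [0.7, 1.5, 0.1]
opening: 0.087
finger_force: 0.0
```

```bash
python3 - <<'E'
from m import *
s=ctrl.read_state(); print(s['time_s'],s['tool_pos'].round(3))
im,ci=grab('top','t36'); hsv=cv2.cvtColor(im,cv2.COLOR_RGB2HSV)
rect(hsv,ci,(22,120,120),(35,255,255),(122,130,180,216),.038,'yellow'); rect(hsv,ci,(0,0,0),(179,255,80),(122,130,180,216),.004,'mat')
# plaque top faces at z=.095
for c,(x,y) in {'blue':(.622,.171),'red':(.649,-.0535),'amber':(.629,-.1695)}.items():
    for nm in('t36',): print(c,proj(ci,[[x,y,.095]]).round(1))
b,cs=grab('scene','s36'); h2=cv2.cvtColor(b,cv2.COLOR_RGB2HSV)
o=cv2.imread('pics/s28.png'); r=b[:,:,::-1]
for c,(x,y) in {'blue':(.622,.171),'red':(.649,-.0535),'amber':(.629,-.1695)}.items():
    u,v=proj(cs,[[x,y,.055]])[0].astype(int); print(c,'change vs standing view',cv2.absdiff(o[v-22:v+22,u-22:u+22],np.ascontiguousarray(r[v-22:v+22,u-22:u+22])).mean().round(1))
a=cv2.imread('pics/top0.png'); d=cv2.absdiff(a,np.ascontiguousarray(im[:,:,::-1])).max(2)
k=cv2.morphologyEx((d>60).astype(np.uint8),cv2.MORPH_OPEN,np.ones((3,3)))
print([cv2.boundingRect(c) for c in cv2.findContours(k,0,1)[0]])
E
```

```text
55.0 [ 0.429 -0.273  0.27 ]
yellow [0.5339 0.3872] size [ 34.2 114.9] long-axis deg 164.7
mat [0.5485 0.3832] size [ 82.1 186.2] long-axis deg 164.7
blue [[223. 146.]]
red [[306.4 137.9]]
amber [[349.  146.2]]
blue change vs standing view 2.1
red change vs standing view 2.5
amber change vs standing view 2.0
[(401, 402, 18, 18), (252, 400, 3, 3), (56, 397, 3, 3), (308, 396, 35, 24), (288, 391, 16, 8), (420, 390, 4, 4), (426, 374, 5, 7), (101, 369, 22, 8), (453, 356, 107, 64), (154, 354, 58, 9), (215, 350, 15, 3), (437, 344, 8, 7), (280, 313, 7, 3), (282, 307, 3, 4), (545, 303, 15, 21), (302, 302, 27, 10), (455, 301, 9, 10), (179, 300, 217, 47), (387, 292, 11, 6), (77, 292, 11, 58), (367, 290, 16, 5), (469, 282, 3, 3), (510, 281, 50, 51), (294, 230, 3, 3), (457, 220, 44, 61), (276, 220, 13, 13), (205, 217, 6, 4), (299, 207, 17, 21), (279, 206, 12, 10), (175, 204, 10, 9), (506, 203, 6, 7), (328, 203, 11, 13), (492, 198, 10, 10), (184, 195, 3, 3), (199, 190, 19, 25), (345, 178, 119, 242), (150, 169, 12, 32), (136, 162, 13, 40), (154, 158, 9, 6), (334, 146, 25, 10), (213, 145, 23, 10), (294, 138, 23, 11)]
```

Scanner centre is within 3 mm of the mat centre and aligned with it; the plaques look unchanged and the robot is clear.

```bash
python3 -c "
from bench import ctrl
print(ctrl.hand_in())"
```

```text
the job is handed in; nothing more can be done
None
```

The blue, red and amber plaques stand upright on their own stands, the card was scanned from about 10 cm, the scanner lies back on its mat, and the job is handed in at about 55 s (there was no green plaque, and the hand-in gave no verdict).

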